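# Hang the ring spanners on the rack hook, largest first

## Robot

A 7-joint arm with a two-finger parallel gripper is mounted at the origin on the work surface. World frame = base frame: x ahead of the robot, y to its left, z up, the work surface at z = 0. Lengths are in m, angles in rad, forces in N, time in s.
With the tool pointing down it reaches from about 0.4 to 0.85 m from the base axis. Payload 10.4 kg.
Tool frame: the origin (TCP) lies between the finger pads; the fingertips stand 19 mm ahead of it and the grasp point (between the pads) is the TCP; x points along the fingers, y is the direction in which the jaws open and shut, and the axes are right-handed (so a half turn about x gives the same grasp; the last joint's range is limited). The gripper opens to 87 mm and grips with 3 to 60 N. Pads are 19 mm wide; open, the fingers measure 117 mm over their backs; the gripper's body (75 mm by 190 mm) begins 51 mm behind the grasp point.
Start: joints at [1.109, 0.332, -0.065, 1.46, 0.022, 1.35, -0.088], TCP at [0.266, -0.566, 0.203] pointing down, gripper open.
Joint ranges: [-2.6, 2.6], [-0.5, 2.12], [-1.47, 1.34], [0.16, 2.42], [-1.27, 4.41], [0.06, 2.06], [-2.6, 2.6]. Speed limits (rad/s): [2.22, 2.22, 2.79, 2.79, 3.14, 3.14, 3.14].

## Interface

Orientations are given as a unit quaternion [x, y, z, w].
In Python, from bench import r gives the robot as it stands.
- The arm moves only by the tool drive_tool, never from a script. Its argument "motion" is a list of rows, each a list of 4 numbers: the shift along the tool's x, y, z in cm, then the turn about the tool's x in units of 5 degrees (1.0 is 5 degrees). In form: [[tx, ty, tz, twist], ...]. A call has 1 to 20 rows; each row is the pose to reach, as a shift and turn from the pose commanded when the call began, along the tool's axes at that moment; what a row does not reach only later rows make up. A row lasts 1/12 s, in which the tool goes at most 41.7 mm and 7.16 degrees, less where a joint would pass 70% of its speed; a pose out of reach is approached as far as the arm can. A call with a gripper value outside its range is refused whole. "grip" is the closure in counts, from 0 (fully open) to 255 (shut), set as the call begins (left out, the last holds). The fingers move at their own pace and stop on an object; "force" is the grip in N (left out, the last holds). Time passes only in rows, so rows that repeat a pose let the fingers close. It gives the time, the measured TCP pose, the force and the opening at its end, in the units of the state.
- r.read_state(): the state, without advancing time (a new reading comes with each control period).
- r.camera(name): name is "scene" or "top" or "wrist"; returns the picture (400x640x3 uint8, red, green, blue); there is no depth.
- r.calibration(name): a dict with "fx", "fy", "cx", "cy" (pixels), "xyz" and "orientation" of the camera in the world. Camera axes: x right, y up, looking along -z (the intrinsics and any distortion apply to the point x, -y, -z); pixel columns grow to the right and rows downward; lengths in m; the calibration is good to about 2 mm. The wrist camera is an equidistant fisheye: a pixel r from the principal point sees the ray r / f radians off the axis. A picture is of the moment at which its call begins: read the wrist's pose just before it. calibration takes no time and is no camera call; for the wrist camera it gives the pose at the moment of the call.
- r.close_job(): hands the job in, once; it reports no verdict.
The state is a dict: "time": time; "joint_positions": joint angles; "joint_vel": joint speeds; "joint_torque": joint torques, N m; "ee_pos": TCP position; "eef_rot": TCP orientation; "ft_force": force on the tool from outside, world axes, zero at the start; "torque": the same for the moment, N m; "width": finger opening in m.
Only numpy, scipy, OpenCV 4.12 (cv2) and the standard library are available. Lean on these libraries where they do the work, as an engineer would, in place of code of your own. Each camera call takes 0.05 s, during which the arm holds its last target.

## Task

Hang the three loose ring spanners by their rings on the ball-ended hook of the galvanised rack, the largest first so that it is nearest the upright, then the middle one, then the smallest outermost. Let go of each so that it hangs straight down from the level part of the hook, and leave the other things on the bench as they are.

Things in the scene. Friction and masses are not known exactly. Their poses are not given: they have to be found in the camera images.
- spanner_l: largest of three flat steel ring spanners, alike on both faces, 200 mm long, 190 g: closed ring (44 mm outside, hole 30 mm, 10 mm thick), straight handle 20 mm wide, 7 mm thick, its lower face 1.5 mm above the surface (the tail boss is 10 mm thick too). Origin: at the balance point, level with the ring's underside; x runs along the handle to the ring, z up. Ring centre 75 mm along +x, tail end 103 mm along -x
- spanner_m: middle of three flat steel ring spanners, alike on both faces, 170 mm long, 140 g: closed ring (36 mm outside, hole 24 mm, 10 mm thick), straight handle 18 mm wide, 7 mm thick, its lower face 1.5 mm above the surface (the tail boss is 10 mm thick too). Origin: at the balance point, level with the ring's underside; x runs along the handle to the ring, z up. Ring centre 66 mm along +x, tail end 86 mm along -x
- spanner_s: smallest of three flat steel ring spanners, alike on both faces, 140 mm long, 100 g: closed ring (29 mm outside, hole 19 mm, 10 mm thick), straight handle 16 mm wide, 7 mm thick, its lower face 1.5 mm above the surface (the tail boss is 10 mm thick too). Origin: at the balance point, level with the ring's underside; x runs along the handle to the ring, z up. Ring centre 58 mm along +x, tail end 67.5 mm along -x
- spanner_l_eye (a point): centre of the largest spanner's ring, at mid-thickness (5 mm above its underside); axes as the spanner's: x from handle to ring, z along the hole
- spanner_m_eye (a point): centre of the middle spanner's ring, at mid-thickness (5 mm above its underside); axes as the spanner's: x from handle to ring, z along the hole
- spanner_s_eye (a point): centre of the smallest spanner's ring, at mid-thickness (5 mm above its underside); axes as the spanner's: x from handle to ring, z along the hole
- hook: fixed hook of 8 mm round steel bar on the rack's upright (38 mm wide, 400 mm high). Origin: bar centre line at the upright's face, 250 mm above the bench; x straight out from the upright, level; z up. The bar runs level 55 mm, then turns up 50 degrees from level, still straight out, to a 13 mm ball. Foot plate 30 x 56 mm, 3 mm thick. A ring passes the ball when held square to the upturned end
- rack: fixed galvanised slotted-angle rack, 220 mm deep, 360 mm long, 400 mm high, with goods on boards at 130 and 355 mm. Origin: at the foot of the corner upright that carries the hook, below the hook's origin. The rack runs 360 mm along +y and from -19 to 201 mm along x; z up. The hook stands out along -y; nothing is above it
- hook_knee (a point): on the bar's centre line where the level part turns up, 55 mm out from the upright; axes as the hook's
- hook_tip (a point): centre of the 13 mm ball at the end of the upturned part, 36 mm along it from the knee (23 mm farther out, 28 mm higher); axes as the hook's
- footpeg: bystander, loose: aluminium footpeg, a ribbed block about 85 x 30 x 28 mm lying flat; origin on its underside near the middle
- throttle_grip: bystander, loose: black rubber throttle grip, 124 mm long, 33 mm across with a 50 mm flange at one end, lying on its side; origin below its middle
- washer_dish: bystander, loose: round white ceramic dish of steel washers, 96 mm across, 30 mm high; origin at the centre of its underside
- plug_socket: bystander, loose: steel spark plug socket, a tube 28 mm across standing upright 66 mm high; origin at the centre of its underside
- chain_lube: bystander, loose: spray can of chain lubricant, 53 mm across, 196 mm high, upright; origin at the centre of its underside
- front_sprocket: bystander, loose: small dark steel sprocket lying flat, 78 mm across, 13 mm thick; origin at the centre of its underside
Mind the look-alikes: they are no part of the job. What is shaped like the spanner_m but red is not meant.

How it is judged:
By the outcome, as a careful person would: the job done as asked, in the order asked, and still so for the second after the job is handed in, with the robot touching nothing.
It also fails if it takes over 70 s, if anything falls off the work surface, if the arm or the gripper's body presses on something with over 40 N, if the wrist force passes 120 N, or if a joint passes its speed limit or range.

## Working session

There is one attempt and no reset: what is moved stays moved. The work goes in short steps, Python scripts to look and compute and a tool call to move; the robot and the scene stay as the last step left them, time stands still between calls to the robot, and variables do not carry over. Pictures are saved under pics/ and viewed, and the job is handed in when it is done.

Besides the shell and the picture viewer there is one more tool, called as name(argument=value, ...) on one line, values as JSON. drive_tool: Moves the arm, as the interface text tells. Its arguments: {"type":"object","properties":{"motion":{"type":"array","items":{"type":"array","items":{"type":"number"}}},"grip":{"type":"number"},"force":{"type":"number"}},"required":["motion"]}

```bash
ls; mkdir -p pics
python3 - <<'E'
from bench import r
import cv2
for n in ["scene","top","wrist"]:
    c=r.calibration(n);print(n,c)
    cv2.imwrite(f"pics/{n}0.png",r.camera(n)[:,:,::-1])
print(r.read_state())
E
```

```text
pics
scene {'fx': 453.572304138111, 'fy': 453.572304138111, 'cx': 311.5883272157765, 'cy': 199.2401553717839, 'xyz': array([ 1.06713711, -0.53045708,  1.24895903]), 'orientation': array([0.27674747, 0.11274482, 0.36663208, 0.88106774])}
top {'fx': 504.011467922866, 'fy': 504.011467922866, 'cx': 314.4389226640132, 'cy': 199.1366229961287, 'xyz': array([ 0.42784693, -0.02374809,  1.46036619]), 'orientation': array([-0.02642942,  0.02305104,  0.71512039, -0.69812102])}
wrist {'fx': 309.70691628693146, 'fy': 309.70691628693146, 'cx': 319.9812950152947, 'cy': 199.51601104074157, 'xyz': array([ 0.33938325, -0.53067012,  0.38350332]), 'orientation': array([-0.12655809,  0.08074694, -0.53050067,  0.83428534])}
{'time': 0.15, 'joint_positions': array([ 1.10943386,  0.33270336, -0.06468184,  1.46073266,  0.02159478,
        1.34990627, -0.08850591]), 'joint_vel': array([-5.08982780e-04, -1.55829684e-03,  1.50911954e-04, -2.92877768e-03,
        6.73543871e-04, -2.17144913e-05, -1.73087891e-04]), 'joint_torque': array([ 1.88601034e-04, -6.23634052e+01,  2.42553157e-02, -3.90144038e+01,
       -6.13434752e-02,  3.71966267e-02, -2.30194922e-05]), 'ee_pos': array([ 0.26537173, -0.56552363,  0.20275877]), 'eef_rot': array([-0.69006245, -0.154242  ,  0.69025665, -0.15352193]), 'ft_force': array([ 0.38282041, -0.32393302, -0.3656769 ]), 'torque': array([0.0065725 , 0.02796304, 0.0329864 ]), 'width': 0.08709559379272094}
```

View pics/scene0.png

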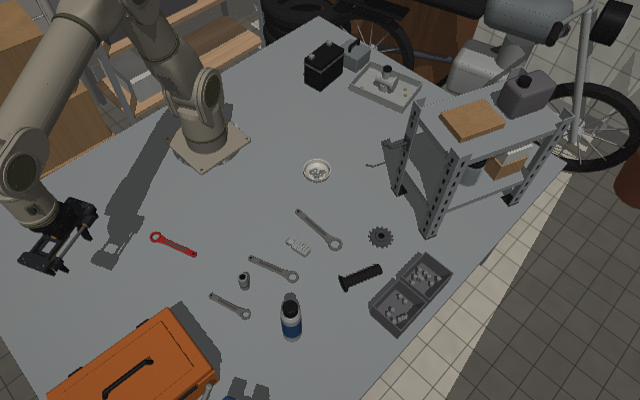

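View pics/top0.png

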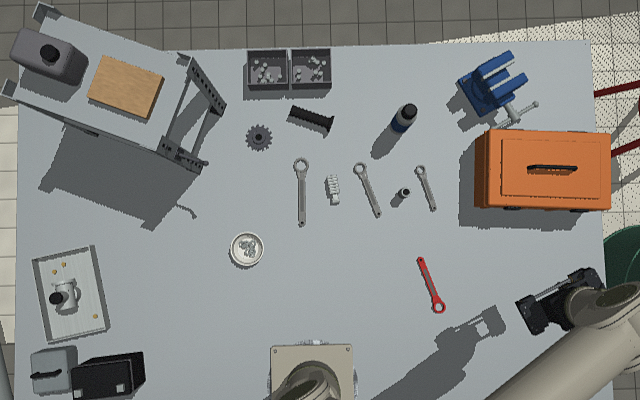

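View pics/wrist0.png

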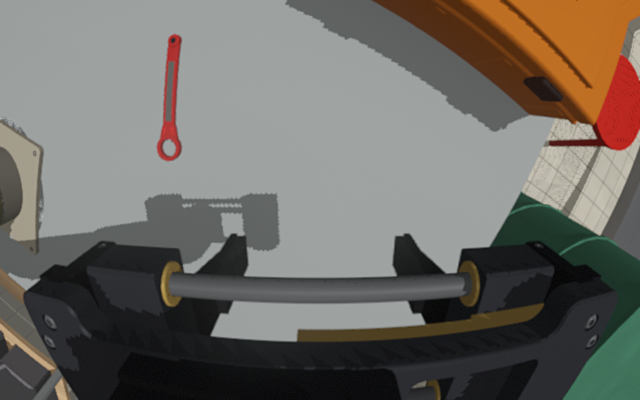

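```bash
cat > h.py <<'E'
import numpy as np, cv2
from scipy.spatial.transform import Rotation as R
def ray(c,u,v,fish=False):
    d=np.array([(u-c['cx'])/c['fx'],(v-c['cy'])/c['fy']])
    if fish:
        t=np.hypot(*d); s=np.sin(t)/max(t,1e-9); p=np.array([d[0]*s,-d[1]*s,-np.cos(t)])
    else: p=np.array([d[0],-d[1],-1.])
    return R.from_quat(c['orientation']).apply(p/np.linalg.norm(p))
def px2w(c,u,v,z,fish=False):
    d=ray(c,u,v,fish); o=np.array(c['xyz']); return o+d*(z-o[2])/d[2]
def w2px(c,P,fish=False):
    q=R.from_quat(c['orientation']).inv().apply(np.array(P)-c['xyz']); x,y,z=q[0],-q[1],-q[2]
    if fish:
        rr=np.hypot(x,y);t=np.arctan2(rr,z);k=t/max(rr,1e-9);return c['cx']+c['fx']*x*k,c['cy']+c['fy']*y*k
    return c['cx']+c['fx']*x/z,c['cy']+c['fy']*y/z
def tri(obs):
    A=np.zeros((3,3));b=np.zeros(3)
    for c,u,v,f in obs:
        d=ray(c,u,v,f);M=np.eye(3)-np.outer(d,d);A+=M;b+=M@np.array(c['xyz'])
    return np.linalg.solve(A,b)
E
python3 - <<'E'
import cv2
t=cv2.imread('pics/top0.png');s=cv2.imread('pics/scene0.png')
cv2.imwrite('pics/t_sp.png',cv2.resize(t[140:240,270:450],None,fx=4.4,fy=4.4,interpolation=cv2.INTER_CUBIC))
cv2.imwrite('pics/t_hk.png',cv2.resize(t[130:240,130:260],None,fx=5,fy=5,interpolation=cv2.INTER_CUBIC))
cv2.imwrite('pics/s_hk.png',cv2.resize(s[120:220,340:460],None,fx=6,fy=6,interpolation=cv2.INTER_CUBIC))
E
```

```text
(no output)
```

View pics/t_sp.png

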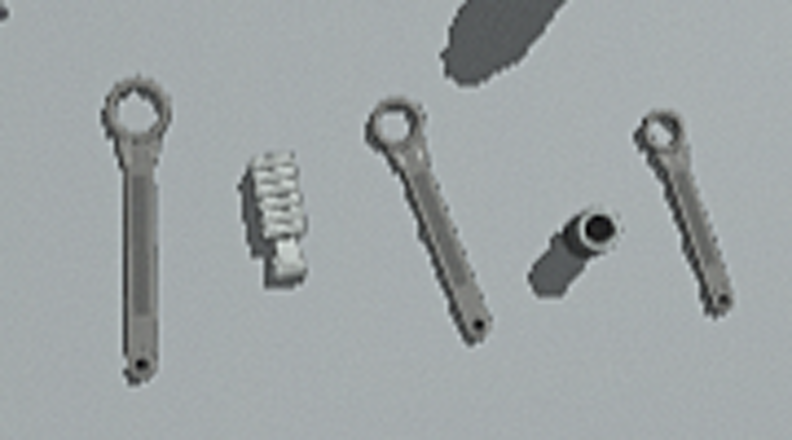

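View pics/t_hk.png

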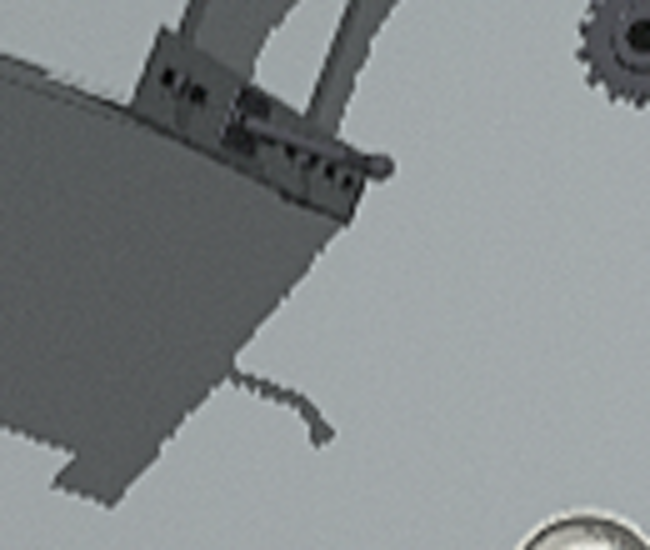

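View pics/s_hk.png

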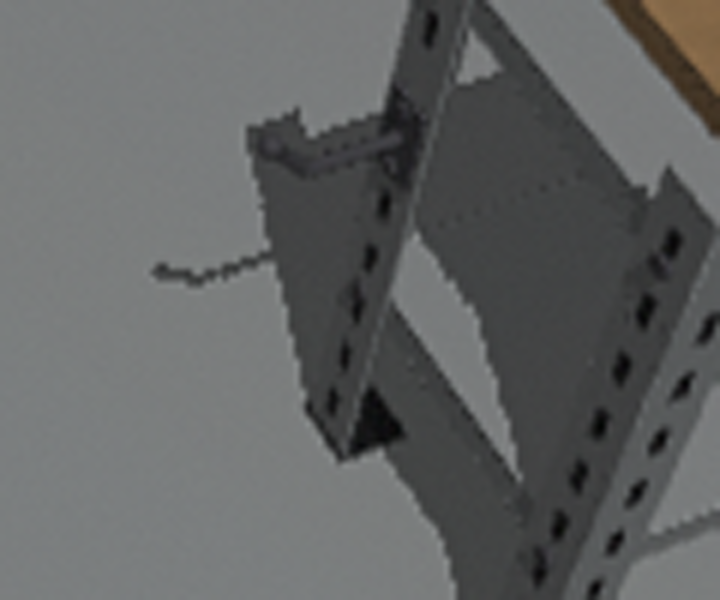

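```bash
cat > a.py <<'E'
from bench import r
from h import *
t=r.calibration('top');s=r.calibration('scene')
f=lambda x:np.round(x,4)
def T(x,y,x0=270,y0=140,k=4.4): return x0+(x+.5)/k-.5, y0+(y+.5)/k-.5
for n,a,b in [('L',(136,110),(141,364)),('M',(395,124),(478,325)),('S',(661,131),(722,299))]:
    A=px2w(t,*T(*a),.01)[:2];B=px2w(t,*T(*b),.008)[:2];d=A-B
    print(n,'ring',f(A),'tail',f(B),'len',f(np.linalg.norm(d)),'ang',f(np.degrees(np.arctan2(d[1],d[0]))))
H=lambda x,y:T(x,y,130,130,5)
S=lambda x,y:T(x,y,340,120,6)
tip=px2w(t,*H(377,167),.278);base=px2w(t,*H(242,122),.25)
print('tip',f(tip),'base',f(base),f(np.linalg.norm(tip[:2]-base[:2])))
print('tri tip',f(tri([(t,*H(377,167),0),(s,*S(262,142),0)])),'scene knee@.25',f(px2w(s,*S(312,165),.25)),'base',f(px2w(s,*S(400,140),.25)),'tip',f(px2w(s,*S(262,142),.278)))
d=(tip-base)[:2];print('hook dir deg',np.degrees(np.arctan2(d[1],d[0])))
st=r.read_state();print(R.from_quat(st['eef_rot']).as_matrix().round(3))
w=r.calibration('wrist');Rm=R.from_quat(st['eef_rot']).as_matrix()
print('cam in tool',Rm.T@(w['xyz']-st['ee_pos']), 'view dir in tool',Rm.T@R.from_quat(w['orientation']).apply([0,0,-1]))
E
python3 a.py
```

```text
L ring [0.6309 0.0199] tail [0.4637 0.0204] len 0.1672 ang -0.1577
M ring [ 0.6174 -0.1503] tail [ 0.4839 -0.2008] len 0.1427 ang 20.7136
S ring [ 0.6085 -0.325 ] tail [ 0.4971 -0.361 ] len 0.1171 ang 17.9292
tip [0.6028 0.2378 0.278 ] base [0.6305 0.3094 0.25  ] 0.0768
tri tip [0.6002 0.2349 0.2774] scene knee@.25 [0.6117 0.2586 0.25  ] base [0.6317 0.3019 0.25  ] tip [0.5985 0.2308 0.278 ]
hook dir deg -111.20053999380458
[[-0.     0.425 -0.905]
 [ 0.001 -0.905 -0.425]
 [-1.    -0.001  0.   ]]
cam in tool [-0.18086044 -0.00027601 -0.08180078] view dir in tool [9.54943584e-01 5.34936423e-04 2.96786901e-01]
```

```bash
cat > g.py <<'E'
# usage: g.py x y z yawdeg
import sys
from bench import r
from h import *
def go(x,y,z,yaw):
    st=r.read_state();Rm=R.from_quat(st['eef_rot']).as_matrix();d=Rm.T@(np.array([x,y,z])-st['ee_pos'])*100
    cur=np.degrees(np.arctan2(Rm[1,2],Rm[0,2]));dy=(yaw-cur+180)%360-180
    print('t',round(st['time'],2),'pos',st['ee_pos'].round(4),'yaw',round(cur,2),'w',round(st['width'],4),'F',st['ft_force'].round(1),'j',st['joint_positions'].round(2))
    print('shift',d.round(2),'twist',round(-dy/5,3),'rows>=',round(max(np.linalg.norm(d)/4.17,abs(dy)/7.16),1))
if __name__=='__main__': go(*map(float,sys.argv[1:5]))
E
python3 g.py .53 .0 .24 0
```

```text
t 0.15 pos [ 0.2654 -0.5655  0.2028] yaw -154.86 w 0.0871 F [ 0.4 -0.3 -0.4] j [ 1.11  0.33 -0.06  1.46  0.02  1.35 -0.09]
shift [ -3.68 -39.96 -47.98] twist -30.972 rows>= 21.6
```

drive_tool(motion=[[-3.7,-40,-48,-31],[-3.7,-40,-48,-31],[-3.7,-40,-48,-31],[-3.7,-40,-48,-31],[-3.7,-40,-48,-31],[-3.7,-40,-48,-31],[-3.7,-40,-48,-31],[-3.7,-40,-48,-31],[-3.7,-40,-48,-31],[-3.7,-40,-48,-31],[-3.7,-40,-48,-31],[-3.7,-40,-48,-31],[-3.7,-40,-48,-31],[-3.7,-40,-48,-31],[-3.7,-40,-48,-31],[-3.7,-40,-48,-31],[-3.7,-40,-48,-31],[-3.7,-40,-48,-31],[-3.7,-40,-48,-31],[-3.7,-40,-48,-31]])

```text
time: 1.82
ee_pos: [0.53, 0.0003, 0.2401]
eef_rot: [0.069, 0.704, -0.069, 0.704]
ft_force: [0.2, -0.6, -0.0]
width: 0.0872
```

```bash
cat > w.py <<'E'
import sys
from bench import r
from h import *
import pickle
n=sys.argv[1]
c=r.calibration('wrist');im=r.camera('wrist');pickle.dump(c,open(f'pics/{n}.pkl','wb'))
cv2.imwrite(f'pics/{n}.png',im[:,:,::-1])
E
python3 g.py .53 .0 .24 0; python3 w.py w1
```

```text
t 1.82 pos [5.300e-01 3.000e-04 2.401e-01] yaw -11.26 w 0.0872 F [ 0.2 -0.6 -0. ] j [ 0.58  0.17 -0.74  1.62  0.12  1.39  1.2 ]
shift [ 0.01 -0.03  0.01] twist -2.251 rows>= 1.6
```

View pics/w1.png

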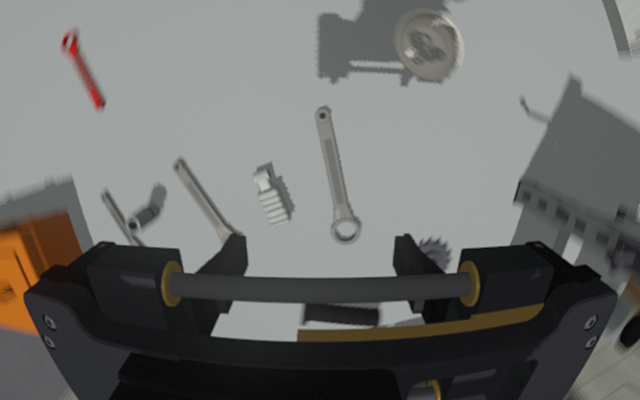

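```bash
python3 g.py .586 .02 .13 0
```

```text
t 1.87 pos [5.300e-01 2.000e-04 2.401e-01] yaw -10.7 w 0.0871 F [-0.1  0.2  0.4] j [ 0.58  0.17 -0.74  1.62  0.12  1.39  1.21]
shift [11.    2.99  5.14] twist -2.14 rows>= 3.0
```

drive_tool(motion=[[11,3,5.1,-2.15],[11,3,5.1,-2.15],[11,3,5.1,-2.15],[11,3,5.1,-2.15],[11,3,5.1,-2.15],[11,3,5.1,-2.15]])

```text
time: 2.37
ee_pos: [0.5863, 0.0195, 0.1315]
eef_rot: [0.006, 0.707, -0.006, 0.707]
ft_force: [1.0, 0.0, 0.5]
width: 0.0868
```

```bash
python3 w.py w2;python3 g.py .586 .02 .13 0
```

```text
t 2.42 pos [0.5867 0.0193 0.1324] yaw -0.95 w 0.0869 F [-0.7  0.1  0. ] j [ 0.48  0.39 -0.73  1.63  0.27  1.23  1.25]
shift [ 0.24  0.07 -0.08] twist -0.191 rows>= 0.1
```

View pics/w2.png

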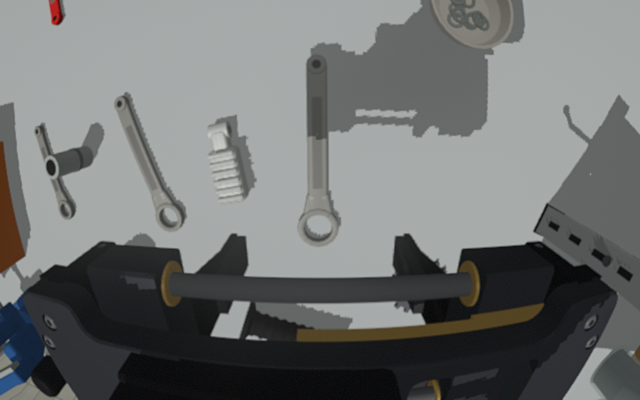

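Run:
```python
import pickle
from h import *
c=pickle.load(open('pics/w2.pkl','rb'))
for n,a,b in [('L',(319.3,225.5),(316.3,63)),('M',(169,214.5),(122.5,101.5)),('S',(67,210.5),(41,129.5))]:
    A=px2w(c,*a,.01,1)[:2];B=px2w(c,*b,.009,1)[:2];d=A-B
    print(n,A.round(4),B.round(4),np.linalg.norm(d).round(4),np.degrees(np.arctan2(d[1],d[0])).round(2))
```

```text
L [0.6271 0.018 ] [0.4618 0.0181] 0.1653 -0.03
M [ 0.6132 -0.152 ] [ 0.4809 -0.1981] 0.1402 19.19
S [ 0.608  -0.3236] [ 0.4938 -0.3532] 0.118 14.53
```

```bash
python3 g.py .583 .0187 .023 0
```

```text
t 2.42 pos [0.5867 0.0193 0.1324] yaw -0.95 w 0.0869 F [-0.7  0.1  0. ] j [ 0.48  0.39 -0.73  1.63  0.27  1.23  1.25]
shift [10.94 -0.06 -0.4 ] twist -0.191 rows>= 2.6
```

drive_tool(motion=[[6,0,-0.4,-0.1],[10.7,0,-0.4,-0.1],[10.7,0,-0.4,-0.1],[10.7,0,-0.4,-0.1],[10.7,0,-0.4,-0.1],[10.7,0,-0.4,-0.1],[10.7,0,-0.4,-0.1]], grip=110, force=4)

```text
time: 3.0
ee_pos: [0.5842, 0.0194, 0.0265]
eef_rot: [0.002, 0.705, -0.003, 0.709]
ft_force: [0.5, 0.1, 1.0]
width: 0.0524
```

```bash
python3 w.py w3;python3 g.py .583 .0187 .023 0
```

```text
t 3.05 pos [0.5839 0.0194 0.0261] yaw -0.39 w 0.0511 F [0.  0.2 0.9] j [ 0.44  0.5  -0.69  1.73  0.36  1.04  1.19]
shift [ 0.31 -0.07 -0.09] twist -0.079 rows>= 0.1
```

View pics/w3.png

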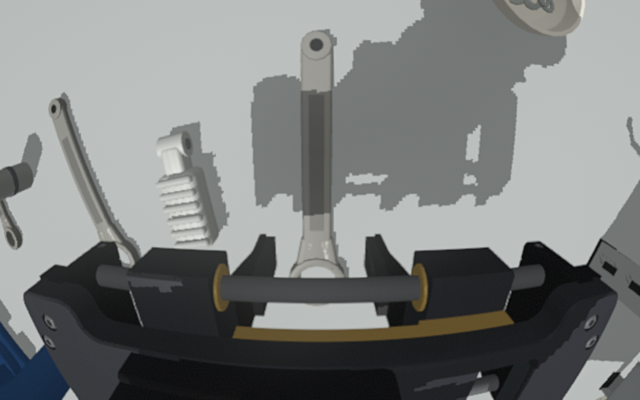

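drive_tool(motion=[[0.3,0,0,0],[0.3,0,0,0],[0.3,0,0,0],[0.3,0,0,0],[0.3,0,0,0],[0.3,0,0,0],[0.3,0,0,0],[0.3,0,0,0]], grip=255, force=4)

```text
time: 3.72
ee_pos: [0.5822, 0.0194, 0.0203]
eef_rot: [0.002, 0.707, -0.002, 0.707]
ft_force: [1.2, -0.1, 0.2]
width: 0.0049
```

```bash
python3 w.py w4;python3 g.py .583 .0187 .023 0
```

```text
t 3.77 pos [0.5821 0.0194 0.0203] yaw -0.36 w 0.0029 F [-0.6 -0.2 -1.1] j [ 0.44  0.51 -0.69  1.74  0.37  1.03  1.19]
shift [-0.27 -0.07  0.09] twist -0.072 rows>= 0.1
```

View pics/w4.png

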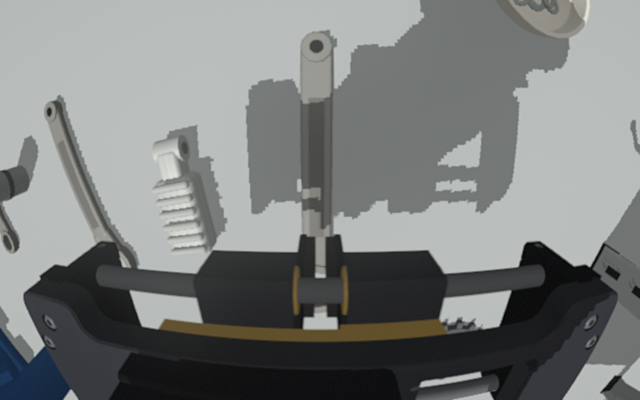

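Run:
```python
import pickle
from h import *
c=pickle.load(open('pics/w4.pkl','rb'))
Rm=None
print(c)
for P in [(.5821,.0194,.0203),(.5821,.0194,.0013),(.5821+.0095,.0194,.0013),(.5821-.0095,.0194,.0013),(.5821-.0095,.0194,.0203),(.629,.0187,.01),(.451,.019,.01)]:
    print(P,np.round(w2px(c,P,1),1))
im=cv2.imread('pics/w4.png')
cv2.imwrite('pics/w4c.png',cv2.resize(im[160:350,230:410],None,fx=4,fy=3.1,interpolation=cv2.INTER_CUBIC))
t=__import__('bench').r.camera('top')[:,:,::-1]
cv2.imwrite('pics/t4c.png',cv2.resize(t[140:240,250:400],None,fx=5,fy=5,interpolation=cv2.INTER_CUBIC))
```

```text
{'fx': 309.70691628693146, 'fy': 309.70691628693146, 'cx': 319.9812950152947, 'cy': 199.51601104074157, 'xyz': array([0.49975734, 0.02008998, 0.20119336]), 'orientation': array([-0.10716672, -0.10601873,  0.69650724,  0.70153616])}
(0.5821, 0.0194, 0.0203) [320.  238.1]
(0.5821, 0.0194, 0.0013) [320.  226.8]
(0.5915999999999999, 0.0194, 0.0013) [320.1 239.2]
(0.5726, 0.0194, 0.0013) [319.9 214. ]
(0.5726, 0.0194, 0.0203) [319.9 224.3]
(0.629, 0.0187, 0.01) [319.5 289.9]
(0.451, 0.019, 0.01) [317.8  28.5]
```

View pics/w4c.png

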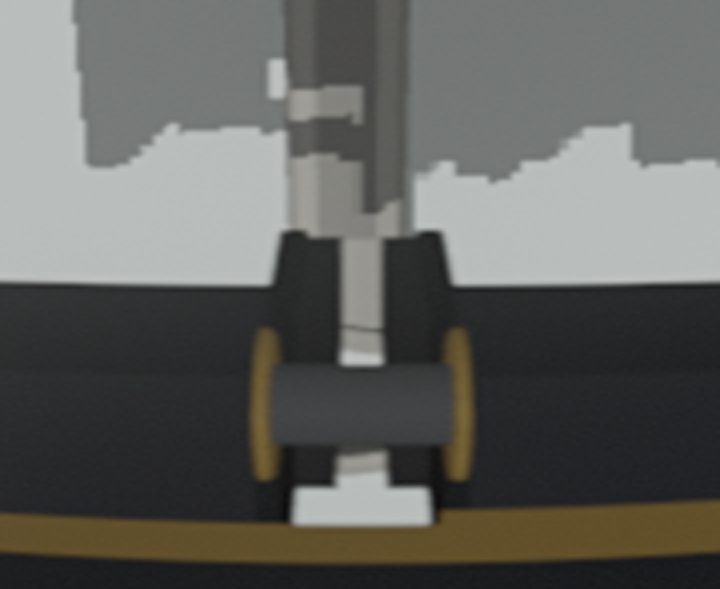

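Run:
```python
from h import *
s=__import__('bench').r.camera('scene')[:,:,::-1]
cv2.imwrite('pics/s4c.png',cv2.resize(s[130:290,230:390],None,fx=4,fy=3.7,interpolation=cv2.INTER_CUBIC))
```

```text
(no output)
```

View pics/s4c.png

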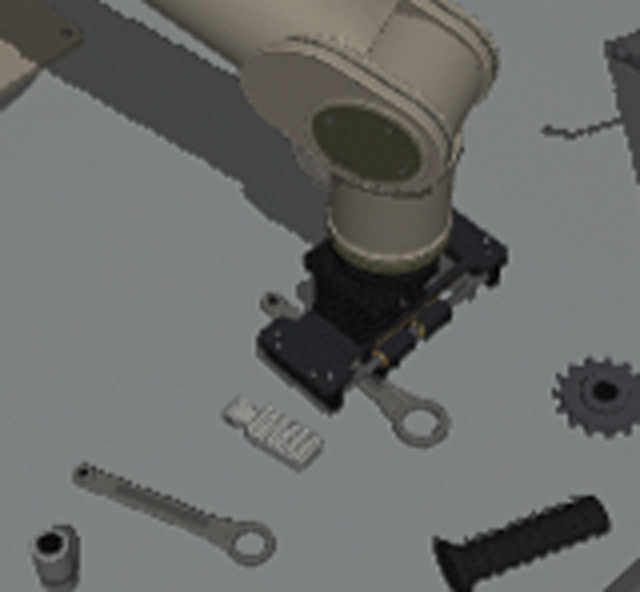

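View pics/t4c.png

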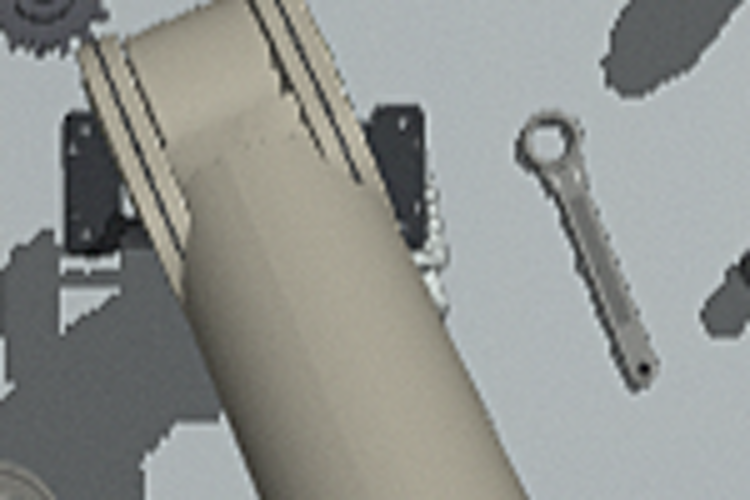

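drive_tool(motion=[[0,0,0,0],[0,0,0,0],[0,0,0,0],[0,0,0,0],[0,0,0,0],[0.1,0,0,0],[0.2,0,0,0],[0.2,0,0,0]], grip=130)

```text
time: 4.53
ee_pos: [0.582, 0.0194, 0.0181]
eef_rot: [0.002, 0.707, -0.002, 0.707]
ft_force: [-0.2, 0.3, 0.4]
width: 0.041
```

```bash
python3 g.py .583 .0187 .023 0; python3 w.py w5
```

```text
t 4.53 pos [0.582  0.0194 0.0181] yaw -0.37 w 0.041 F [-0.2  0.3  0.4] j [ 0.44  0.51 -0.69  1.74  0.37  1.03  1.19]
shift [-0.49 -0.07  0.1 ] twist -0.074 rows>= 0.1
```

View pics/w5.png

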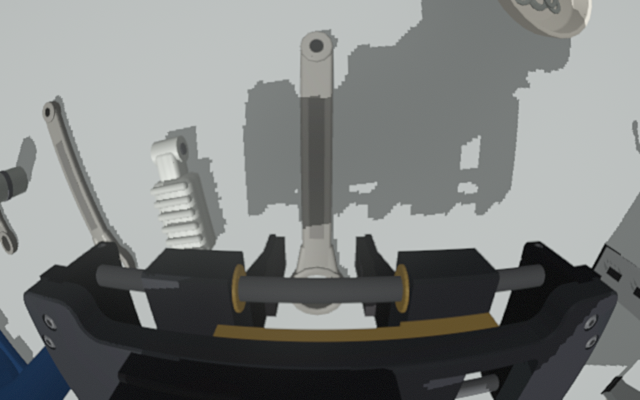

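Run:
```python
import pickle
from h import *
c=pickle.load(open('pics/w5.pkl','rb'))
print(px2w(c,316,45,.009,1), px2w(c,48,110,.009,1))
im=cv2.imread('pics/w5.png')
cv2.imwrite('pics/w5c.png',cv2.resize(im[210:350,220:420],None,fx=4,fy=4,interpolation=cv2.INTER_CUBIC))
```

```text
[0.46181332 0.01782368 0.009     ] [ 0.48078348 -0.20198416  0.009     ]
```

View pics/w5c.png

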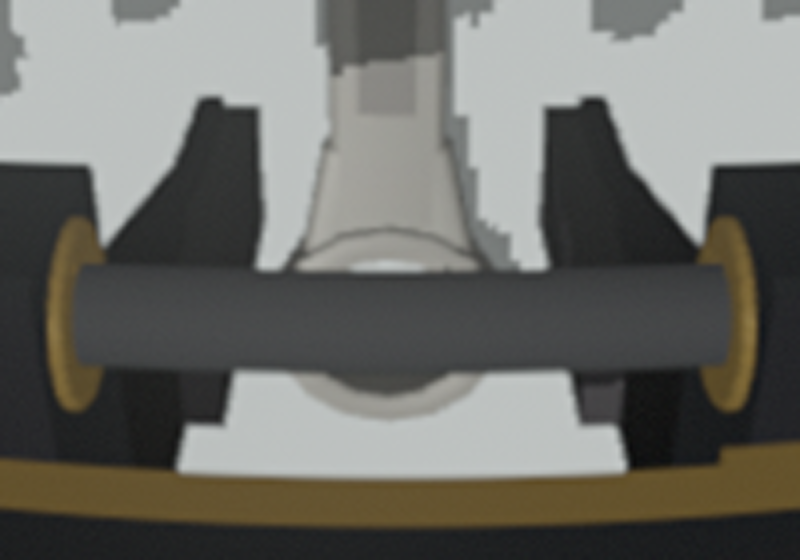

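drive_tool(motion=[[0.3,0,0,0],[0.6,0,0,0],[0.9,0,0,0],[1.2,0,0,0],[1.5,0,0,0],[1.5,0,0,0]])

```text
time: 5.08
ee_pos: [0.5817, 0.0193, 0.0025]
eef_rot: [0.002, 0.707, -0.002, 0.707]
ft_force: [-0.0, 0.5, 0.3]
width: 0.0427
```

```bash
python3 g.py .583 .0187 .023 0; python3 w.py w6
```

```text
t 5.08 pos [0.5817 0.0193 0.0025] yaw -0.37 w 0.0427 F [-0.   0.5  0.3] j [ 0.43  0.53 -0.68  1.75  0.38  1.    1.18]
shift [-2.05 -0.06  0.13] twist -0.075 rows>= 0.5
```

View pics/w6.png

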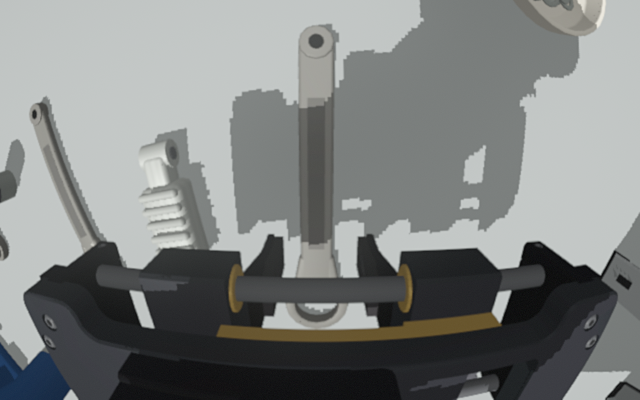

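drive_tool(motion=[[0.3,0,0,0],[0.6,0,0,0],[0.9,0,0,0],[1.2,0,0,0],[1.5,0,0,0],[1.5,0,0,0],[1.5,0,0,0]])

```text
time: 5.72
ee_pos: [0.582, 0.0194, -0.0119]
eef_rot: [0.002, 0.707, -0.002, 0.707]
ft_force: [-0.6, 0.2, -0.4]
width: 0.0431
```

```bash
python3 g.py .583 .0187 .023 0; python3 w.py w7
```

```text
t 5.72 pos [ 0.582   0.0194 -0.0119] yaw -0.36 w 0.0431 F [-0.6  0.2 -0.4] j [ 0.42  0.55 -0.67  1.76  0.4   0.98  1.16]
shift [-3.49 -0.07  0.1 ] twist -0.073 rows>= 0.8
```

View pics/w7.png

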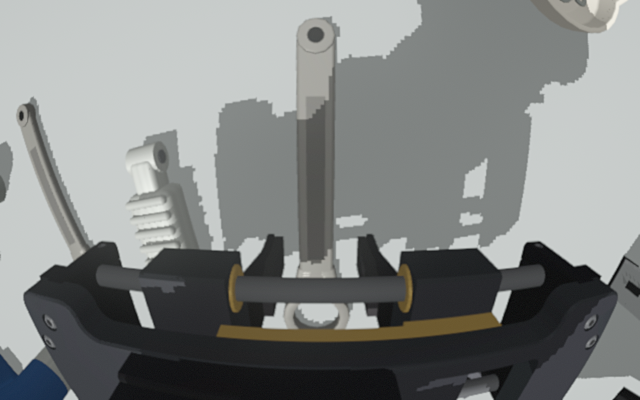

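drive_tool(motion=[[0.2,0,0,0],[0.4,0,0,0],[0.5,0,0,0],[0.6,0,0,0],[0.6,0,0,0]])

```text
time: 6.18
ee_pos: [0.582, 0.0194, -0.0179]
eef_rot: [0.002, 0.707, -0.002, 0.707]
ft_force: [-0.5, -0.2, 0.2]
width: 0.0428
```

drive_tool(motion=[[0.1,0,0,0],[0.2,0,0,0],[0.3,0,0,0],[0.3,0,0,0]])

```text
time: 6.52
ee_pos: [0.5823, 0.0194, -0.0188]
eef_rot: [0.002, 0.707, -0.003, 0.707]
ft_force: [-9.6, -1.0, 21.8]
width: 0.0425
```

```bash
python3 g.py .583 .0187 .023 0; python3 w.py w8;python3 - <<'E'
from h import *
im=cv2.imread('pics/w8.png')
cv2.imwrite('pics/w8c.png',cv2.resize(im[200:350,220:420],None,fx=4,fy=4,interpolation=cv2.INTER_CUBIC))
E
```

```text
t 6.52 pos [ 0.5823  0.0194 -0.0188] yaw -0.38 w 0.0425 F [-9.6 -1.  21.8] j [ 0.42  0.56 -0.66  1.76  0.41  0.97  1.16]
shift [-4.18 -0.07  0.07] twist -0.075 rows>= 1.0
```

View pics/w8c.png

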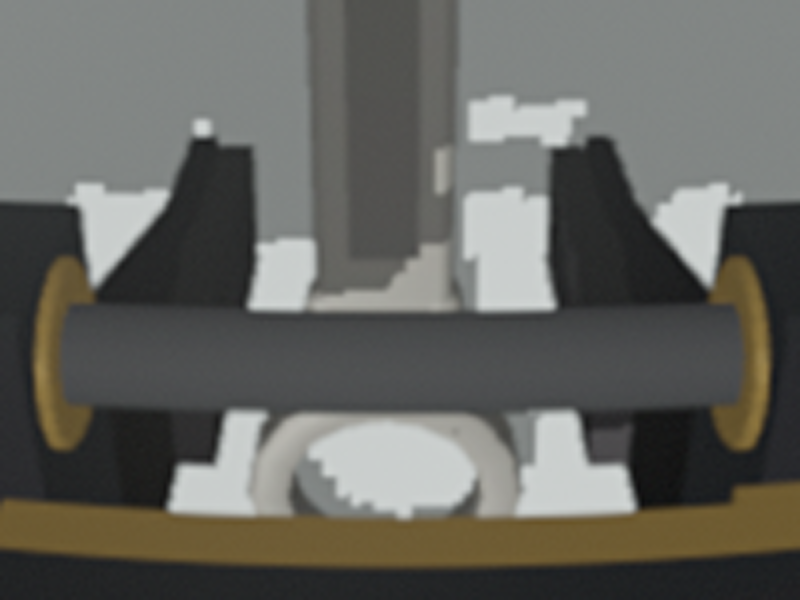

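drive_tool(motion=[[-0.4,0,0,0],[-0.4,0,0,0],[-0.4,0,0,0],[-0.4,0,0,0],[-0.4,0,0,0],[-0.4,0,0,0],[-0.4,0,0,0]], grip=255, force=4)

```text
time: 7.15
ee_pos: [0.582, 0.0192, -0.0169]
eef_rot: [0.002, 0.707, -0.002, 0.707]
ft_force: [1.2, -0.7, -0.9]
width: 0.02
```

drive_tool(motion=[[-0.9,0,0,0],[-1.8,0,-0.1,0],[-2.7,0,-0.3,0],[-3.6,0,-0.5,0],[-4.5,0,-0.8,0],[-5.4,0,-1.1,0],[-6.2,0,-1.5,0],[-7.0,0,-2.0,0],[-7.8,0,-2.5,0],[-8.4,0,-3.0,0],[-8.4,0,-3.0,0],[-8.4,0,-3.0,0]])

```text
time: 8.15
ee_pos: [0.5523, 0.0194, 0.0678]
eef_rot: [0.002, 0.707, -0.003, 0.707]
ft_force: [1.4, -0.2, -0.4]
width: 0.0197
```

```bash
cat > sc.py <<'E'
import sys
from bench import r
from h import *
n=sys.argv[1];x0,y0,x1,y1=map(int,sys.argv[2:6]);cam=sys.argv[6] if len(sys.argv)>6 else 'scene'
im=r.camera(cam)[:,:,::-1];cv2.imwrite(f'pics/{n}_full.png',im);k=min(780/(x1-x0),580/(y1-y0))
cv2.imwrite(f'pics/{n}.png',cv2.resize(im[y0:y1,x0:x1],None,fx=k,fy=k,interpolation=cv2.INTER_CUBIC))
E
python3 sc.py s9 230 120 390 280; python3 w.py w9; python3 g.py .583 .0187 .023 0
```

```text
t 8.25 pos [0.5524 0.0195 0.0673] yaw -0.38 w 0.0198 F [ 1.1  0.4 -0.3] j [ 0.5   0.39 -0.73  1.78  0.29  1.08  1.23]
shift [ 4.43 -0.06  3.06] twist -0.076 rows>= 1.3
```

View pics/s9.png

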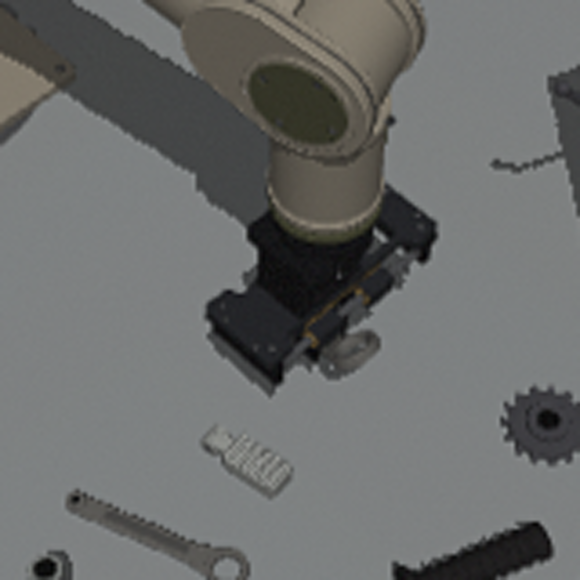

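View pics/w9.png

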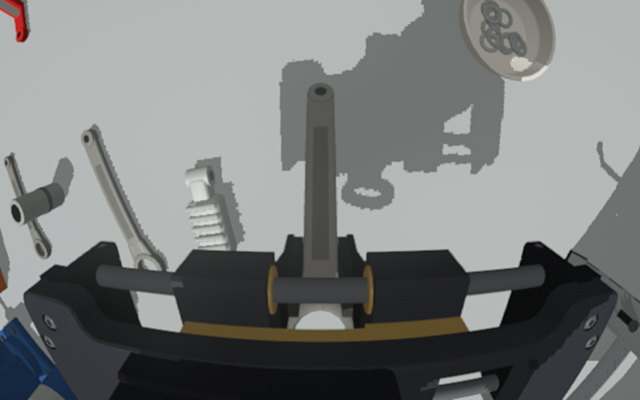

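drive_tool(motion=[[0,0,0,0],[0,0,0,0],[-1,0,0,0],[-3,0,0,0],[-5,0,0,0],[-9,0,0,0],[-13,0,0,0],[-17,0,0,0],[-20,0,0,0],[-20,0,0,0],[-20,0,0,0],[-20,0,0,0]], force=60)

```text
time: 9.25
ee_pos: [0.5516, 0.0195, 0.2666]
eef_rot: [0.002, 0.708, -0.002, 0.707]
ft_force: [-1.2, 0.1, -1.8]
width: 0.0182
```

```bash
python3 - <<'E'
import pickle
from h import *
c=pickle.load(open('pics/w9.pkl','rb'))
p=px2w(c,321,91,.014,1);print(p, np.degrees(np.arctan2(.089-.008,.5523-p[0])), np.hypot(.081,.5523-p[0]))
E
python3 w.py w10; python3 g.py .583 .0187 .023 0
```

```text
[0.45883101 0.02081212 0.014     ] 40.912121268706755 0.12368287200052673
t 9.3 pos [0.5513 0.0194 0.266 ] yaw -0.37 w 0.0185 F [-0.2  0.1 -2.4] j [ 0.55  0.22 -0.78  1.52  0.16  1.46  1.33]
shift [24.29 -0.05  3.23] twist -0.073 rows>= 5.9
```

View pics/w10.png

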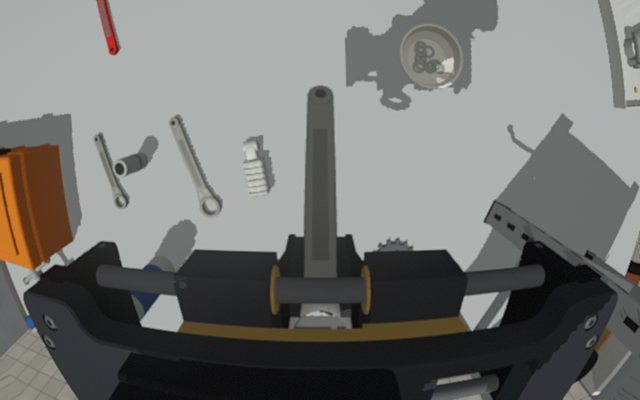

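Run:
```python
import pickle
from h import *
c=pickle.load(open('pics/w10.pkl','rb'))
b=np.array([.631,.305,.25]);t=np.array([.601,.235,.278])
print(w2px(c,b,1),w2px(c,t,1))
# candidate poses: ee pos & yaw -> cam; find pixel
Rt0=R.from_quat([0.002,0.707,-0.002,0.707]).as_matrix()
for (x,y,z,yaw) in [(.55,.1,.28,0),(.5,.1,.28,0),(.6,.05,.28,0),(.55,.05,.28,-30),(.5,.05,.28,-30),(.6,.0,.28,-30),(.55,.1,.28,-60),(.6,.1,.28,-30)]:
    a=np.radians(yaw);zt=np.array([np.cos(a),np.sin(a),0]);xt=np.array([0,0,-1.]);yt=np.cross(zt,xt)
    Rm=np.stack([xt,yt,zt],1);Rc0=np.stack([xt*0,xt,xt],1)
    d=R.from_quat(c['orientation']).as_matrix(); T0=Rt0; rel=T0.T@d
    cc=dict(c);cc['xyz']=np.array([x,y,z])+Rm@np.array([-.181,0,-.082]);cc['orientation']=R.from_matrix(Rm@rel).as_quat()
    print((x,y,z,yaw),np.round(w2px(cc,b,1)),np.round(w2px(cc,t,1)))
```

```text
(np.float64(586.7141279147), np.float64(286.9464894314239)) (np.float64(569.0784705685292), np.float64(284.79845723419646))
(0.55, 0.1, 0.28, 0) [527. 293.] [490. 291.]
(0.5, 0.1, 0.28, 0) [513. 332.] [475. 337.]
(0.6, 0.05, 0.28, 0) [575. 244.] [551. 230.]
(0.55, 0.05, 0.28, -30) [597. 158.] [564. 170.]
(0.5, 0.05, 0.28, -30) [603. 201.] [573. 222.]
(0.6, 0.0, 0.28, -30) [612.  90.] [586.  85.]
(0.55, 0.1, 0.28, -60) [537.  54.] [493. 101.]
(0.6, 0.1, 0.28, -30) [552. 131.] [498. 139.]
```

```bash
python3 g.py .6 .1 .28 -30
```

```text
t 9.3 pos [0.5513 0.0194 0.266 ] yaw -0.37 w 0.0185 F [-0.2  0.1 -2.4] j [ 0.55  0.22 -0.78  1.52  0.16  1.46  1.33]
shift [-1.42  8.09  4.81] twist 5.927 rows>= 4.1
```

drive_tool(motion=[[-1.4,8,4.8,6],[-1.4,8,4.8,6],[-1.4,8,4.8,6],[-1.4,8,4.8,6],[-1.4,8,4.8,6],[-1.4,8,4.8,6],[-1.4,8,4.8,6],[-1.4,8,4.8,6],[-1.4,8,4.8,6]])

```text
time: 10.05
ee_pos: [0.6004, 0.0989, 0.2809]
eef_rot: [0.185, 0.683, -0.185, 0.682]
ft_force: [0.7, 1.6, -2.6]
width: 0.0184
```

```bash
python3 w.py w11;python3 g.py .6 .1 .28 -30;python3 - <<'E'
from h import *
im=cv2.imread('pics/w11.png')
cv2.imwrite('pics/w11c.png',cv2.resize(im[80:200,460:620],None,fx=4.8,fy=4.8,interpolation=cv2.INTER_CUBIC))
E
```

```text
t 10.1 pos [0.6005 0.0989 0.2811] yaw -30.33 w 0.0183 F [-0.2 -0.3 -2.2] j [ 0.31  0.35 -0.73  1.35  0.23  1.53  0.65]
shift [ 0.11  0.07 -0.1 ] twist -0.066 rows>= 0.0
```

View pics/w11c.png

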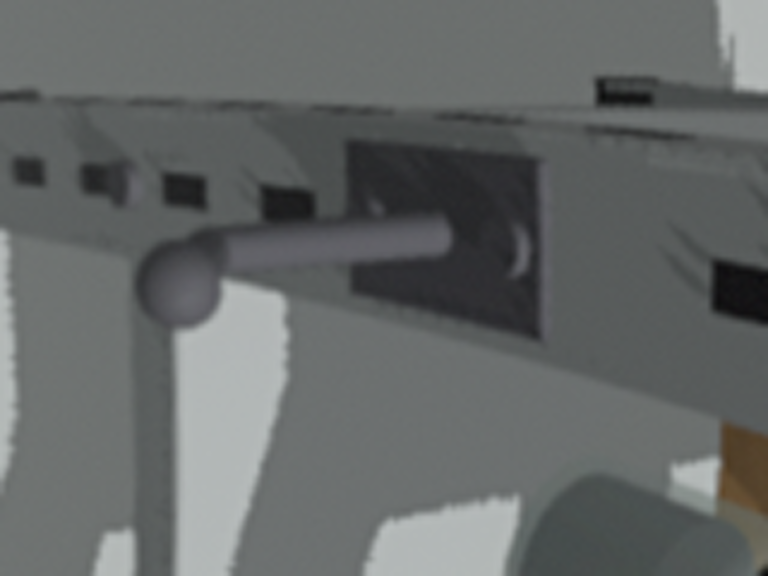

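Run:
```python
import pickle
from h import *
from bench import r
c=pickle.load(open('pics/w11.pkl','rb'))
b=px2w(c,553.4,128.6,.25,1);t=px2w(c,496.9,138.8,.278,1);k=px2w(c,502.4,130.6,.25,1)
print(b,t,k,np.linalg.norm((t-b)[:2]),np.degrees(np.arctan2(*(t-b)[1::-1])),np.linalg.norm((k-b)[:2]))
tc=r.calibration('top');sc=r.calibration('scene')
T=lambda x,y,x0,y0,k:(x0+(x+.5)/k-.5,y0+(y+.5)/k-.5)
P=tri([(c,496.9,138.8,1),(tc,*T(377,167,130,130,5),0),(sc,*T(262,142,340,120,6),0)]);print('tri tip',P)
P=tri([(c,553.4,128.6,1),(tc,*T(245,123,130,130,5),0),(sc,*T(400,140,340,120,6),0)]);print('tri base',P)
```

```text
[0.63142074 0.3069639  0.25      ] [0.60173073 0.23402809 0.278     ] [0.60927512 0.25568481 0.25      ] 0.07874725032382443 -112.14977998038867 0.055856728426118635
tri tip [0.60076146 0.23411325 0.27856503]
tri base [0.63079037 0.30707375 0.24773972]
```

```bash
cat > hk.py <<'E'
import sys
from g import *
tip=np.array([.6013,.234,.278]);u=np.array([-.378,-.926,0])
def hk(s,fwd,up,dy=0,yaw=67.8):
    P=tip+s*(.643*u+np.array([0,0,.766]));ee=P+u*fwd-np.array([0,0,up]);ee=ee+dy*np.array([-u[1],u[0],0])
    go(*ee,yaw);print('ee target',ee.round(4))
if __name__=='__main__': hk(*map(float,sys.argv[1:]))
E
python3 hk.py .06 .0347 .0521
```

```text
t 10.1 pos [0.6005 0.0989 0.2811] yaw -30.33 w 0.0183 F [-0.2 -0.3 -2.2] j [ 0.31  0.35 -0.73  1.35  0.23  1.53  0.65]
shift [ 0.92  4.45 -5.72] twist -19.626 rows>= 13.7
ee target [0.5736 0.1661 0.2719]
```

drive_tool(motion=[[0.9,4.4,-5.7,-19.6],[0.9,4.4,-5.7,-19.6],[0.9,4.4,-5.7,-19.6],[0.9,4.4,-5.7,-19.6],[0.9,4.4,-5.7,-19.6],[0.9,4.4,-5.7,-19.6],[0.9,4.4,-5.7,-19.6],[0.9,4.4,-5.7,-19.6],[0.9,4.4,-5.7,-19.6],[0.9,4.4,-5.7,-19.6],[0.9,4.4,-5.7,-19.6],[0.9,4.4,-5.7,-19.6],[0.9,4.4,-5.7,-19.6],[0.9,4.4,-5.7,-19.6],[0.9,4.4,-5.7,-19.6],[0.9,4.4,-5.7,-19.6],[0.9,4.4,-5.7,-19.6]])

```text
time: 11.52
ee_pos: [0.5737, 0.1659, 0.2723]
eef_rot: [-0.393, 0.588, 0.393, 0.588]
ft_force: [-0.0, -0.4, -2.6]
width: 0.0184
```

```bash
python3 hk.py .06 .0347 .0521; python3 sc.py s12 300 80 460 200; python3 w.py w12
```

```text
t 11.52 pos [0.5737 0.1659 0.2723] yaw 67.45 w 0.0184 F [-0.  -0.4 -2.6] j [ 0.41  0.42 -1.04  1.39  0.36  1.54  2.15]
shift [0.05 0.02 0.02] twist -0.07 rows>= 0.0
ee target [0.5736 0.1661 0.2719]
```

View pics/s12.png

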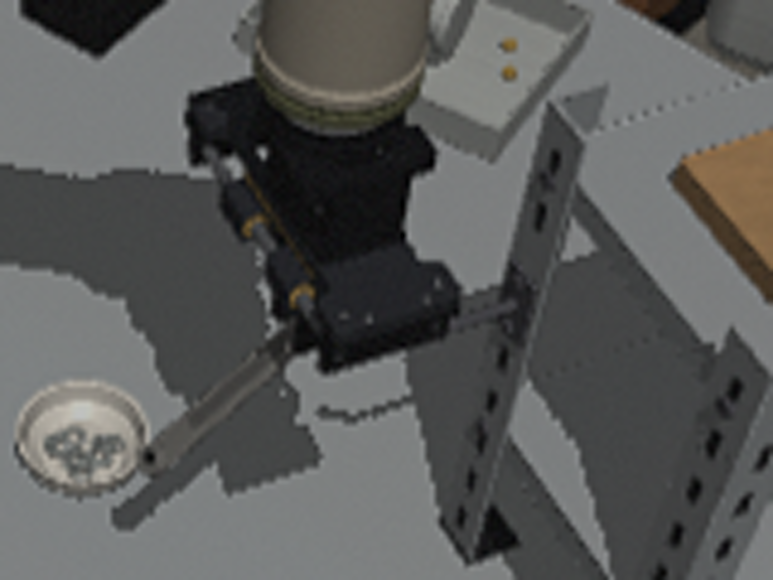

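View pics/w12.png

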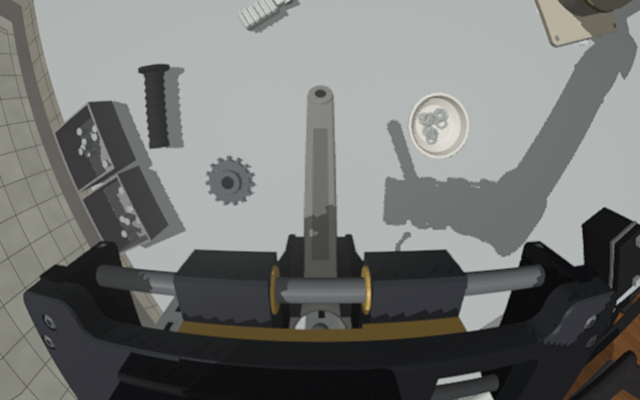

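drive_tool(motion=[[1,0,0.84,0],[2,0,1.68,0],[3,0,2.5,0],[3.8,0,3.2,0],[4.3,0,3.6,0],[4.6,0,3.85,0],[4.6,0,3.85,0]])

```text
time: 12.2
ee_pos: [0.5881, 0.2024, 0.2254]
eef_rot: [-0.394, 0.588, 0.394, 0.587]
ft_force: [-0.3, 0.1, -1.9]
width: 0.0185
```

```bash
python3 hk.py -.016 .0347 .0521; python3 sc.py s13 300 80 460 200; python3 w.py w13
```

```text
t 12.2 pos [0.5881 0.2024 0.2254] yaw 67.69 w 0.0185 F [-0.3  0.1 -1.9] j [ 0.32  0.5  -1.01  1.4   0.42  1.48  2.07]
shift [ 1.17 -0.03  0.98] twist -0.022 rows>= 0.4
ee target [0.5921 0.2114 0.2136]
```

View pics/s13.png

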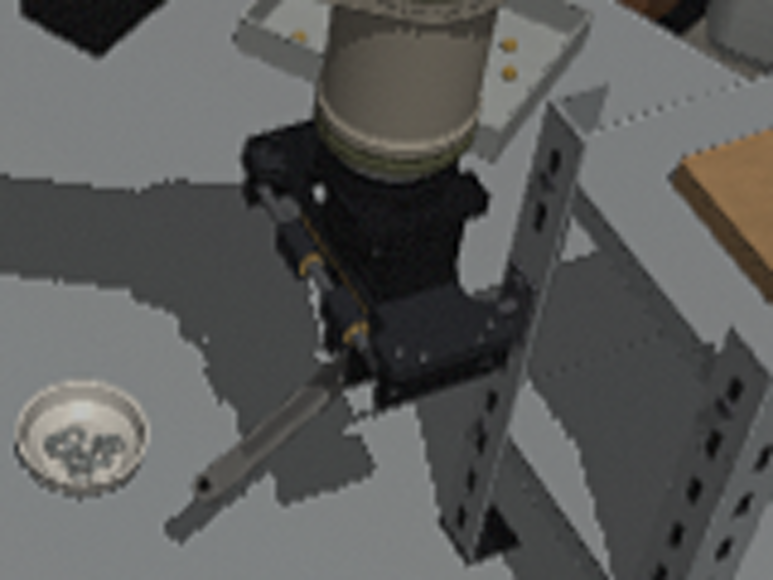

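View pics/w13.png

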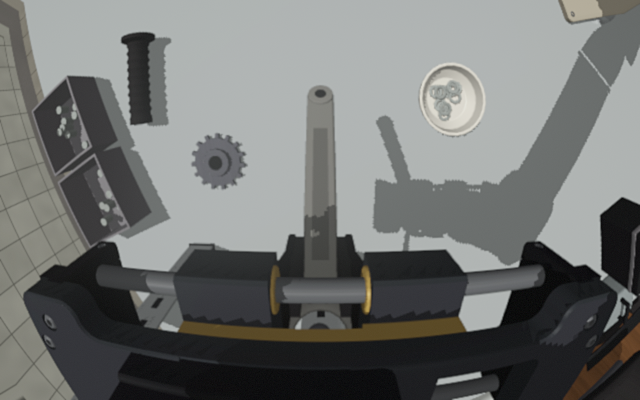

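Run:
```python
from h import *
a=cv2.imread('pics/w12.png')[270:350,270:370];b=cv2.imread('pics/w13.png')[270:350,270:370]
cv2.imwrite('pics/wz.png',cv2.resize(np.hstack([a,b]),None,fx=4,fy=4,interpolation=cv2.INTER_CUBIC))
```

```text
(no output)
```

View pics/wz.png

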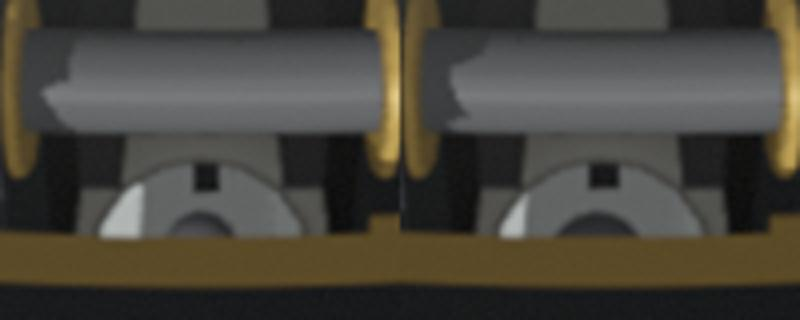

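drive_tool(motion=[[0.4,0,0.34,0],[0.8,0,0.67,0],[1.3,0,1.1,0],[1.3,0,1.1,0],[1.3,0,1.1,0]])

```text
time: 12.72
ee_pos: [0.5923, 0.2121, 0.2129]
eef_rot: [-0.394, 0.588, 0.394, 0.587]
ft_force: [0.1, -0.1, -1.9]
width: 0.0187
```

drive_tool(motion=[[0,0,0,0],[0,0,0,0],[0,0,0,0]], force=3)

```text
time: 12.97
ee_pos: [0.5927, 0.2118, 0.2135]
eef_rot: [-0.394, 0.587, 0.393, 0.588]
ft_force: [0.2, 0.4, -2.0]
width: 0.0196
```

```bash
python3 hk.py -.016 .0347 .0521; python3 sc.py s14 300 80 460 200; python3 w.py w14
```

```text
t 12.97 pos [0.5927 0.2118 0.2135] yaw 67.62 w 0.0196 F [ 0.2  0.4 -2. ] j [ 0.29  0.52 -1.    1.39  0.43  1.46  2.05]
shift [-0.01  0.04 -0.06] twist -0.036 rows>= 0.0
ee target [0.5921 0.2114 0.2136]
```

View pics/w14.png

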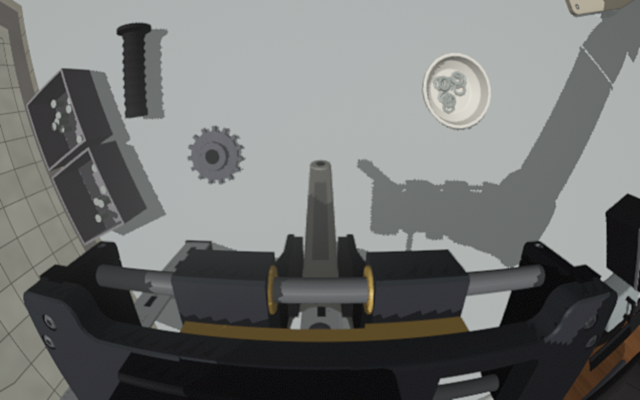

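drive_tool(motion=[[0,0,0,0],[0,0,0,0],[0,0,0,0],[0,0,0,0],[0,0,0,0],[0,0,0,0],[0,0,0,0],[0,0,0,0]], grip=120)

```text
time: 13.73
ee_pos: [0.5926, 0.2118, 0.2133]
eef_rot: [-0.394, 0.587, 0.393, 0.588]
ft_force: [-0.6, -0.0, -0.0]
width: 0.0457
```

```bash
python3 sc.py s15 300 80 460 200; python3 w.py w15
```

```text
(no output)
```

View pics/s15.png

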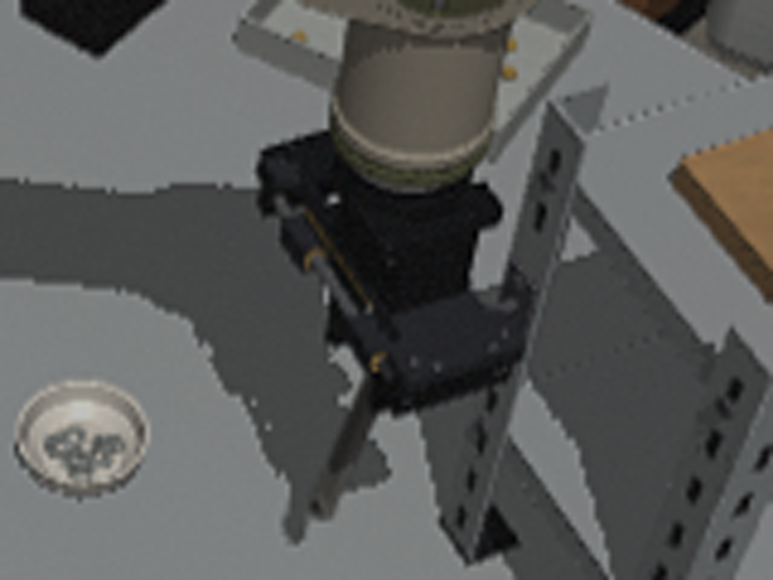

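View pics/w15.png

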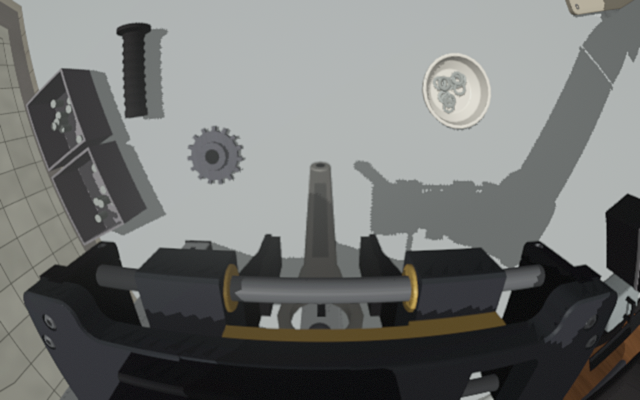

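drive_tool(motion=[[0,0,-1.5,0],[0,0,-3,0],[0,0,-5,0],[0,0,-7,0],[0,0,-8,0],[0,0,-8,0],[0,0,-8,0]])

```text
time: 14.42
ee_pos: [0.5623, 0.1375, 0.2135]
eef_rot: [-0.393, 0.588, 0.393, 0.588]
ft_force: [0.6, 0.0, -0.2]
width: 0.0461
```

```bash
python3 sc.py s16 300 80 460 200; python3 hk.py 0 .06 .06
```

```text
t 14.47 pos [0.5622 0.1383 0.2135] yaw 67.63 w 0.0458 F [-1.  -0.3  0.3] j [ 0.5   0.4  -1.05  1.53  0.35  1.41  2.18]
shift [-0.44  0.01  4.33] twist -0.034 rows>= 1.0
ee target [0.5786 0.1784 0.218 ]
```

View pics/s16.png

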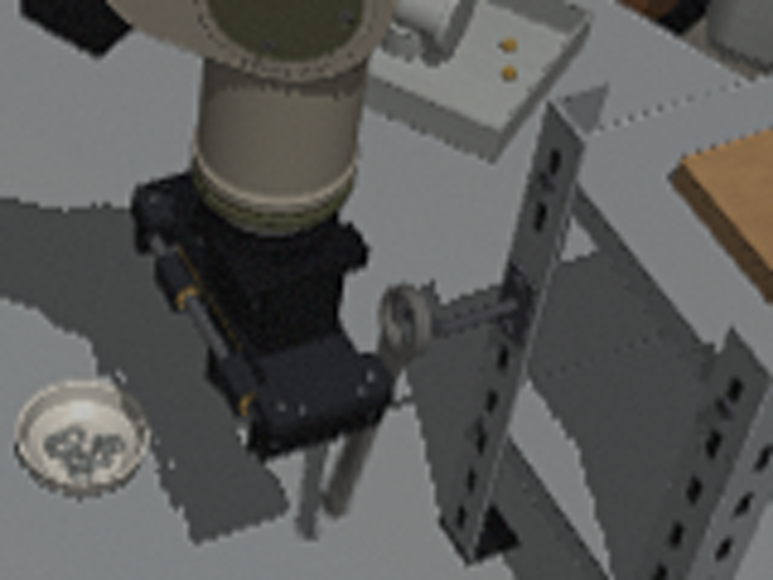

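drive_tool(motion=[[-1.8,0,0,0],[-1.8,0,0,0],[-1.8,0,1,0],[-1.8,0,3,0],[-1.8,0,5,0],[-1.8,0,6,0],[-1.8,0,7,0],[-1.8,0,8,0],[-1.8,0,8.5,0],[-1.8,0,8.5,0]], grip=190, force=20)

```text
time: 15.3
ee_pos: [0.5941, 0.2186, 0.2308]
eef_rot: [-0.394, 0.587, 0.395, 0.587]
ft_force: [0.6, 0.6, 0.8]
width: 0.0224
```

```bash
python3 sc.py s17 300 80 460 200; python3 hk.py 0 -.023 .0465;python3 w.py w17
```

```text
t 15.35 pos [0.5942 0.2176 0.231 ] yaw 67.73 w 0.0223 F [ 0.3  0.5 -0.1] j [ 0.28  0.52 -1.01  1.36  0.43  1.5   2.05]
shift [-0.05 -0.04  4.08] twist -0.014 rows>= 1.0
ee target [0.61   0.2553 0.2315]
```

View pics/s17.png

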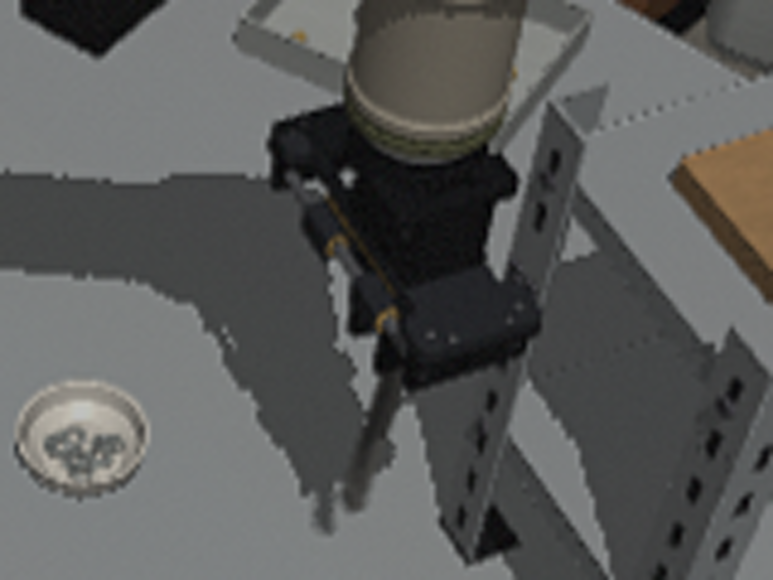

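View pics/w17.png

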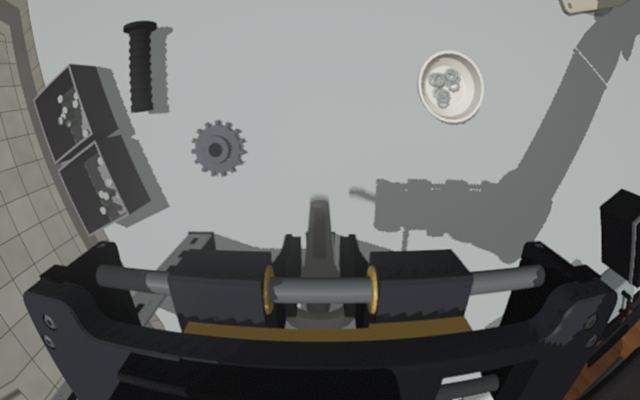

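drive_tool(motion=[[0.3,0,0.4,0],[0.6,0,0.8,0],[0.9,0,1.2,0],[1.2,0,1.6,0],[1.2,0,2.0,0],[1.2,0,2.5,0],[1.2,0,3.0,0],[1.2,0,3.5,0],[1.2,0,4.1,0],[1.2,0,4.1,0],[1.2,0,4.1,0]])

```text
time: 16.32
ee_pos: [0.61, 0.2549, 0.2193]
eef_rot: [-0.394, 0.587, 0.394, 0.587]
ft_force: [1.0, 0.0, -0.2]
width: 0.0222
```

```bash
python3 sc.py s18 300 80 460 200; python3 hk.py 0 -.023 .0465;python3 w.py w18
```

```text
t 16.37 pos [0.6101 0.2546 0.2193] yaw 67.65 w 0.0224 F [-0.5  0.  -0. ] j [ 0.18  0.58 -0.98  1.29  0.48  1.51  2.  ]
shift [-1.22  0.03  0.06] twist -0.03 rows>= 0.3
ee target [0.61   0.2553 0.2315]
```

View pics/s18.png

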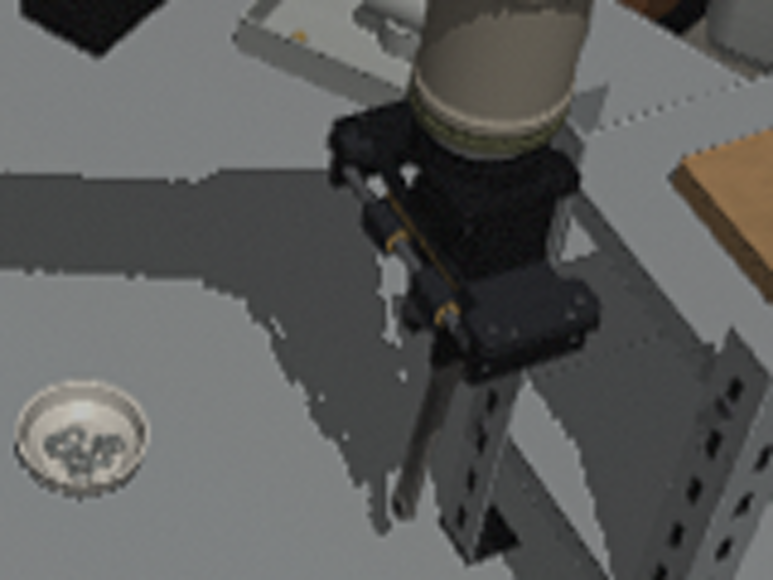

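View pics/w18.png

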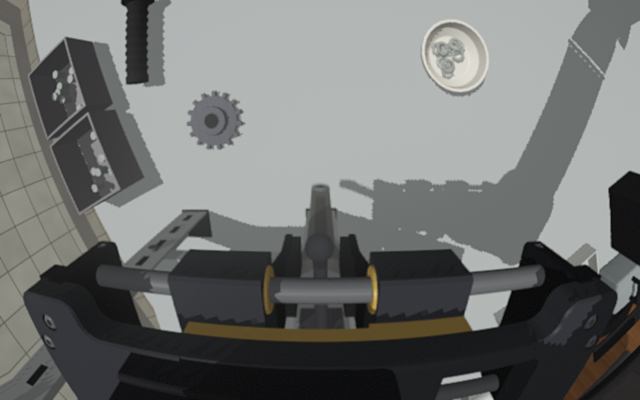

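drive_tool(motion=[[0,0,-2,0],[0,0,-5,0],[0,0,-9,0],[0,0,-13,0],[-2,0,-15,0],[-4,0,-15,0],[-4,0,-15,0]])

```text
time: 17.0
ee_pos: [0.5541, 0.1141, 0.263]
eef_rot: [-0.394, 0.587, 0.391, 0.59]
ft_force: [-0.1, 0.6, 0.8]
width: 0.0222
```

```bash
python3 sc.py s19 300 80 460 200; python3 g.py .58 -.165 .2 20
```

```text
t 17.05 pos [0.5538 0.1151 0.2614] yaw 67.52 w 0.0218 F [0.3 0.3 0.1] j [ 0.57  0.34 -1.08  1.49  0.3   1.48  2.25]
shift [  6.15 -13.11 -24.89] twist 9.504 rows>= 6.9
```

View pics/s19.png

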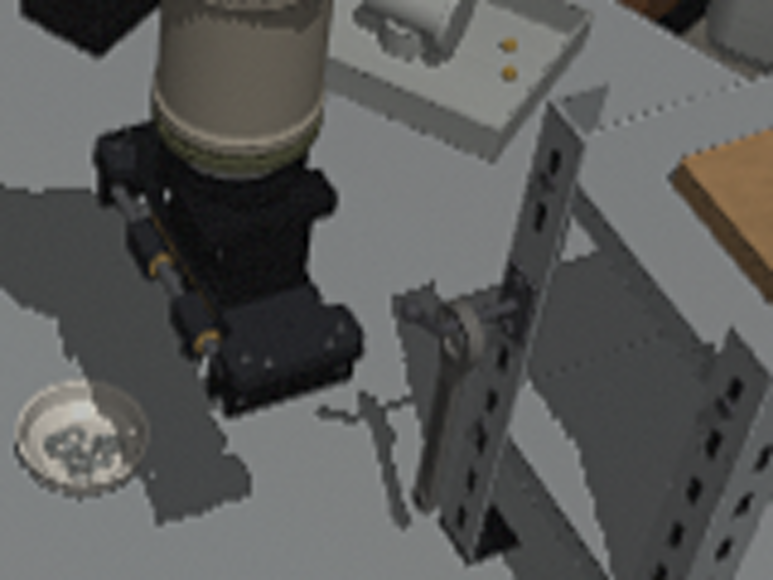

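```bash
python3 - <<'E'
from h import *
from bench import r
t=r.calibration('top');s=r.calibration('scene')
print('can top',px2w(t,405,111,.196),'scene can cap',px2w(s,291,301,.196),'socket',px2w(t,404,190,.066),'peg',px2w(t,334,190,.02))
E
python3 g.py .573 -.167 .11 20
```

```text
can top [ 0.73561577 -0.25439009  0.196     ] scene can cap [ 0.73148076 -0.26081023  0.196     ] socket [ 0.54504825 -0.26723899  0.066     ] peg [ 0.55379879 -0.07477828  0.02      ]
t 17.05 pos [0.5538 0.1151 0.2614] yaw 67.52 w 0.0218 F [0.3 0.3 0.1] j [ 0.57  0.34 -1.08  1.49  0.3   1.48  2.25]
shift [ 15.15 -12.51 -25.35] twist 9.504 rows>= 7.7
```

drive_tool(motion=[[0,-1.8,-3.7,1.4],[0,-3.6,-7.3,2.8],[2,-5.4,-11,4.2],[5,-7.1,-14.5,5.6],[8,-9,-18,7],[11,-10.7,-21.7,8.3],[14,-12.5,-25.3,9.5],[15.1,-12.5,-25.3,9.5],[15.1,-12.5,-25.3,9.5],[15.1,-12.5,-25.3,9.5],[15.1,-12.5,-25.3,9.5],[15.1,-12.5,-25.3,9.5]], grip=130)

```text
time: 18.05
ee_pos: [0.5732, -0.1638, 0.1094]
eef_rot: [-0.125, 0.695, 0.125, 0.697]
ft_force: [0.8, -0.3, 0.0]
width: 0.0428
```

```bash
python3 w.py w20; python3 g.py .573 -.167 .11 20
```

```text
t 18.1 pos [ 0.5732 -0.164   0.1095] yaw 20.29 w 0.0428 F [0.3 0.5 0.8] j [ 0.82  0.45 -0.79  1.63  0.34  1.2   1.89]
shift [-0.05 -0.27 -0.12] twist 0.058 rows>= 0.1
```

View pics/w20.png

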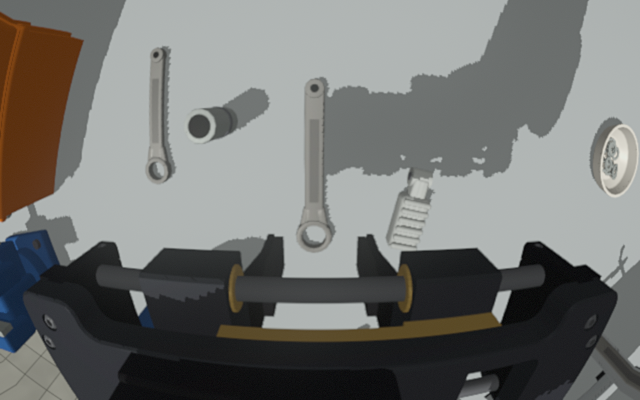

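```bash
python3 - <<'E'
import pickle
from h import *
c=pickle.load(open('pics/w20.pkl','rb'))
for n,a,b,d0 in [('M',(314.5,235),(315.5,87.5),.04),('S',(157.5,169.5),(156.5,55),.031)]:
    A=px2w(c,*a,.01,1)[:2];B=px2w(c,*b,.009,1)[:2];d=A-B;e=d/np.linalg.norm(d)
    print(n,A.round(4),B.round(4),np.linalg.norm(d).round(4),np.degrees(np.arctan2(d[1],d[0])).round(2),'grip',(A-d0*e).round(4))
E
python3 g.py .5762 -.166 -.0165 20
```

```text
M [ 0.6145 -0.1544] [ 0.4818 -0.2018] 0.1409 19.66 grip [ 0.5768 -0.1679]
S [ 0.6053 -0.3279] [ 0.495  -0.3628] 0.1157 17.52 grip [ 0.5757 -0.3373]
t 18.1 pos [ 0.5732 -0.164   0.1095] yaw 20.29 w 0.0428 F [0.3 0.5 0.8] j [ 0.82  0.45 -0.79  1.63  0.34  1.2   1.89]
shift [12.61 -0.28  0.19] twist 0.058 rows>= 3.0
```

drive_tool(motion=[[4,-0.45,0.25,0.1],[8,-0.45,0.25,0.1],[11,-0.45,0.25,0.1],[12,-0.45,0.25,0.1],[12.5,-0.45,0.25,0.1],[12.5,-0.45,0.25,0.1],[12.5,-0.45,0.25,0.1]])

```text
time: 18.68
ee_pos: [0.5778, -0.1691, -0.0144]
eef_rot: [-0.121, 0.696, 0.12, 0.698]
ft_force: [-0.3, 0.6, 0.3]
width: 0.0423
```

```bash
python3 w.py w21; python3 g.py .577 -.1675 -.0165 20
```

```text
t 18.73 pos [ 0.5779 -0.1693 -0.0143] yaw 19.65 w 0.0424 F [-0.3 -0.8 -0.3] j [ 0.76  0.6  -0.71  1.7   0.45  1.    1.81]
shift [ 0.22  0.2  -0.02] twist -0.071 rows>= 0.1
```

View pics/w21.png

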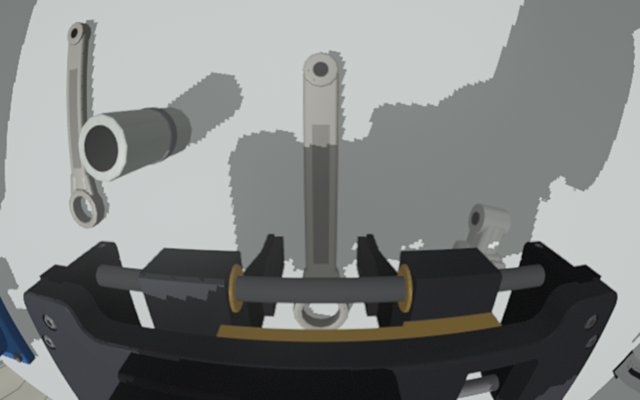

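drive_tool(motion=[[0.2,0,0,0],[0.2,0,0,0],[0.2,0,0,0],[0.2,0,0,0],[0.2,0,0,0],[0.2,0,0,0]], grip=255, force=4)

```text
time: 19.23
ee_pos: [0.5763, -0.1693, -0.0184]
eef_rot: [-0.121, 0.697, 0.12, 0.697]
ft_force: [-0.6, 0.2, 1.9]
width: 0.0179
```

drive_tool(motion=[[-0.8,0,0,0],[-1.6,0,-0.1,0],[-2.4,0,-0.2,0],[-3.1,0,-0.4,0],[-3.9,0,-0.7,0],[-4.6,0,-1.0,0],[-5.3,0,-1.3,0],[-6.0,0,-1.7,0],[-6.7,0,-2.1,0],[-7.3,0,-2.6,0],[-7.3,0,-2.6,0],[-7.3,0,-2.6,0]])

```text
time: 20.23
ee_pos: [0.5516, -0.1784, 0.0547]
eef_rot: [-0.121, 0.697, 0.12, 0.697]
ft_force: [0.7, 0.0, -1.7]
width: 0.0176
```

```bash
python3 w.py w22; python3 g.py .577 -.1675 -.0165 20
```

```text
t 20.28 pos [ 0.5516 -0.1781  0.0543] yaw 19.61 w 0.0178 F [ 0.1 -0.6 -0.6] j [ 0.85  0.48 -0.76  1.72  0.36  1.1   1.88]
shift [7.08 0.15 2.75] twist -0.078 rows>= 1.8
```

View pics/w22.png

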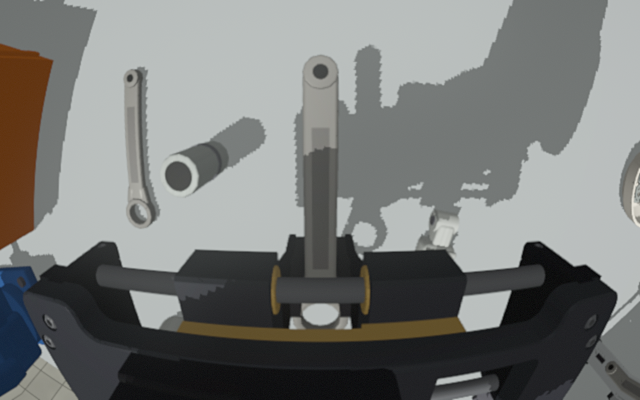

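drive_tool(motion=[[0,0,0,0],[0,0,0,0],[0,0,0,0],[0,0,0,0],[0,0,0,0]], force=3)

```text
time: 20.7
ee_pos: [0.5517, -0.1778, 0.0542]
eef_rot: [-0.121, 0.697, 0.121, 0.697]
ft_force: [-0.1, 1.0, -0.1]
width: 0.018
```

```bash
python3 w.py w23
```

```text
(no output)
```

View pics/w23.png

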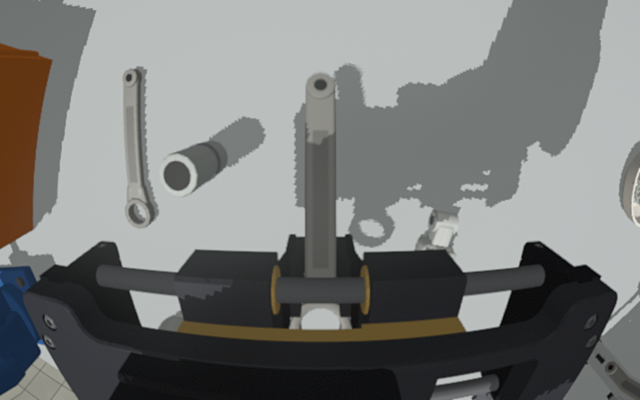

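drive_tool(motion=[[0,0,0,0],[0,0,0,0],[0,0,0,0],[0,0,0,0],[0,0,0,0],[0,0,0,0]], force=3)

```text
time: 21.25
ee_pos: [0.5517, -0.1779, 0.0544]
eef_rot: [-0.121, 0.697, 0.121, 0.697]
ft_force: [-0.4, -0.9, -1.1]
width: 0.018
```

```bash
python3 w.py w24
```

```text
(no output)
```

View pics/w24.png

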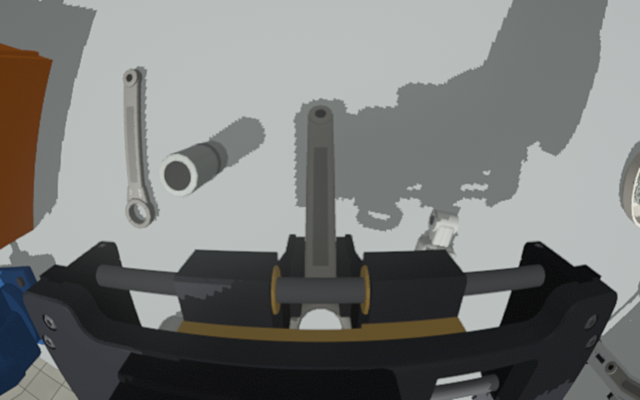

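```bash
cat > ang.py <<'E'
import sys,pickle
from h import *
from scipy.optimize import brentq
n,v,L,px,py,pz,yaw=sys.argv[1],*map(float,sys.argv[2:])
# px,py,pz = ee ; pivot .022 above; tail hole top face 5mm above mid plane
c=pickle.load(open(f'pics/{n}.pkl','rb'));a=np.radians(yaw);z=np.array([np.cos(a),np.sin(a),0]);up=np.array([0,0,1.])
def f(t):
    P=np.array([px,py,pz])+up*.0222+L*(-np.cos(t)*z-np.sin(t)*up)+.005*(np.cos(t)*up-np.sin(t)*z)
    return w2px(c,P,1)[1]-v
print('droop deg',np.degrees(brentq(f,-.1,1.4)))
E
python3 ang.py w22 71 .101 .5516 -.1781 .0543 19.6;python3 ang.py w24 112 .101 .5517 -.1779 .0544 19.6;python3 ang.py w9 91 .1195 .5524 .0195 .0673 -.4;python3 ang.py w10 94 .1195 .5513 .0194 .266 -.4
```

```text
droop deg 5.695273584204666
droop deg 42.453141062853376
droop deg 40.9515633921849
droop deg 42.7157104380661
```

drive_tool(motion=[[0,0,0,0],[0,0,0,0],[-2,0,0,0],[-6,0,0,0],[-10,0,0,0],[-14,0,0,0],[-18,0,0,0],[-22,0,0,0],[-22,0,0,0]], force=60)

```text
time: 22.05
ee_pos: [0.5545, -0.1779, 0.2826]
eef_rot: [-0.122, 0.693, 0.119, 0.7]
ft_force: [1.4, 0.1, -1.4]
width: 0.0171
```

```bash
python3 hk.py .06 .0308 .0512
```

```text
t 22.05 pos [ 0.5545 -0.1779  0.2826] yaw 19.64 w 0.0171 F [ 1.4  0.1 -1.4] j [ 0.9   0.3  -0.83  1.43  0.22  1.5   1.99]
shift [ 0.87 32.06 13.61] twist -9.632 rows>= 8.4
ee target [0.5751 0.1698 0.2728]
```

drive_tool(motion=[[0.1,32,13.8,-9.6],[0.1,32,13.8,-9.6],[0.1,32,13.8,-9.6],[0.1,32,13.8,-9.6],[0.1,32,13.8,-9.6],[0.1,32,13.8,-9.6],[0.1,32,13.8,-9.6],[0.1,32,13.8,-9.6],[0.1,32,13.8,-9.6],[0.1,32,13.8,-9.6],[0.1,32,13.8,-9.6],[0.1,32,13.8,-9.6],[0.1,32,13.8,-9.6]])

```text
time: 23.13
ee_pos: [0.5746, 0.1681, 0.2732]
eef_rot: [-0.393, 0.588, 0.393, 0.588]
ft_force: [0.3, 0.1, -1.6]
width: 0.0166
```

```bash
python3 w.py w25; python3 hk.py .06 .0308 .0512;python3 ang.py w25 109 .1 .5751 .1698 .2728 67.8;python3 - <<'E'
from h import *
a=cv2.imread('pics/w25.png');b=a[270:350,270:370]
cv2.imwrite('pics/wz.png',np.hstack([cv2.resize(a,(640,400)),cv2.resize(b,(160,128))[:128].repeat(1,0) if 0 else np.vstack([cv2.resize(b,(160,128)),np.zeros((272,160,3),np.uint8)])]))
E
```

```text
t 23.18 pos [0.5746 0.1681 0.2732] yaw 67.49 w 0.0161 F [-0.  -0.2 -1.3] j [ 0.41  0.43 -1.06  1.38  0.37  1.54  2.14]
shift [0.05 0.02 0.17] twist -0.063 rows>= 0.0
ee target [0.5751 0.1698 0.2728]
droop deg 38.09747581264055
```

View pics/wz.png

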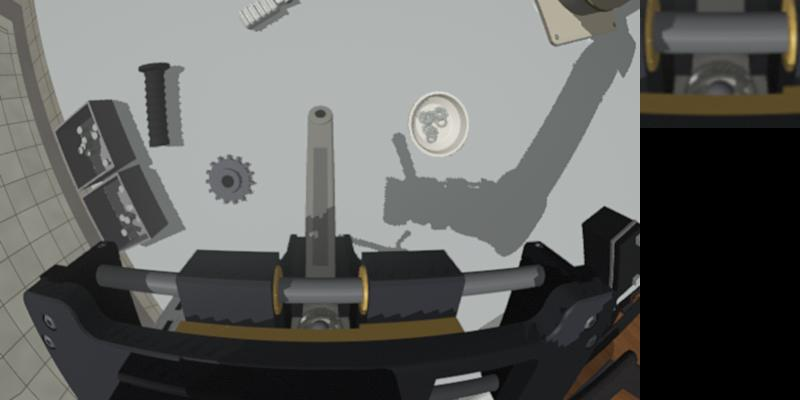

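drive_tool(motion=[[1,0,1.0,0],[2,0,1.8,0],[3,0,2.7,0],[3.8,0,3.4,0],[4.3,0,3.75,0],[4.6,0,4.0,0],[4.6,0,4.0,0],[4.6,0,4.0,0]])

```text
time: 23.85
ee_pos: [0.5894, 0.2068, 0.2274]
eef_rot: [-0.394, 0.587, 0.394, 0.587]
ft_force: [-0.3, 0.1, -0.2]
width: 0.0167
```

```bash
python3 w.py w26; python3 hk.py -.018 .0308 .0512;python3 - <<'E'
from h import *
b=cv2.imread('pics/w26.png')[270:350,270:370]
cv2.imwrite('pics/wz.png',cv2.resize(b,None,fx=6,fy=6,interpolation=cv2.INTER_CUBIC))
E
```

```text
t 23.9 pos [0.5896 0.2067 0.2278] yaw 67.62 w 0.0166 F [ 0.9 -0.4 -1. ] j [ 0.31  0.51 -1.03  1.39  0.43  1.48  2.06]
shift [ 1.47 -0.05  1.05] twist -0.036 rows>= 0.4
ee target [0.594  0.2162 0.213 ]
```

View pics/wz.png

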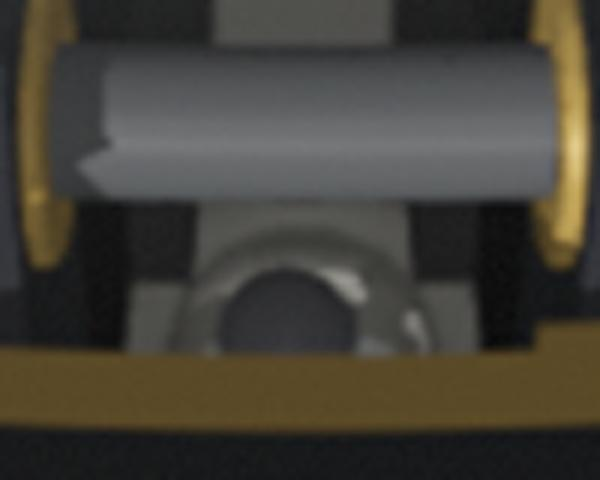

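drive_tool(motion=[[0.5,0,0.36,0],[1.0,0,0.72,0],[1.5,0,1.05,0],[1.8,0,1.3,0],[1.8,0,1.3,0],[1.8,0,1.3,0]])

```text
time: 24.4
ee_pos: [0.5942, 0.219, 0.209]
eef_rot: [-0.394, 0.588, 0.394, 0.587]
ft_force: [0.4, -1.1, -0.9]
width: 0.0169
```

drive_tool(motion=[[0,0,0,0],[0,0,0,0],[0,0,0,0],[0,0,0,0]], force=3)

```text
time: 24.73
ee_pos: [0.5944, 0.2187, 0.2095]
eef_rot: [-0.394, 0.587, 0.393, 0.588]
ft_force: [0.4, 0.5, -1.0]
width: 0.0182
```

drive_tool(motion=[[0,0,0,0],[0,0,0,0],[0,0,0,0],[0,0,0,0],[0,0,0,0],[0,0,0,0]], grip=120)

```text
time: 25.23
ee_pos: [0.5943, 0.2188, 0.2094]
eef_rot: [-0.394, 0.587, 0.393, 0.588]
ft_force: [-0.4, 0.0, -0.2]
width: 0.0442
```

```bash
python3 w.py w27; python3 hk.py -.018 .0308 .0512
```

```text
t 25.28 pos [0.5943 0.2188 0.2094] yaw 67.63 w 0.045 F [ 0.1 -0.3 -0.1] j [ 0.28  0.54 -1.02  1.39  0.45  1.46  2.03]
shift [-0.37 -0.07 -0.25] twist -0.034 rows>= 0.1
ee target [0.594  0.2162 0.213 ]
```

View pics/w27.png

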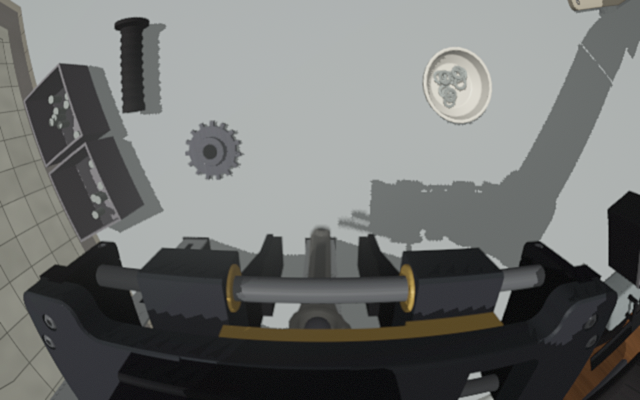

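drive_tool(motion=[[0,0,-2,0],[0,0,-5,0],[0,0,-8,0],[-2.2,0,-8,0],[-2.2,0,-8,0],[-2.2,0,-8,0],[-2.2,0,-8,0]], force=20, grip=190)

```text
time: 25.87
ee_pos: [0.5639, 0.1454, 0.2313]
eef_rot: [-0.394, 0.587, 0.394, 0.588]
ft_force: [0.5, 0.9, -0.1]
width: 0.0223
```

```bash
python3 sc.py s28 300 80 460 200;python3 hk.py 0 -.023 .0465
```

```text
t 25.92 pos [0.5638 0.1455 0.231 ] yaw 67.69 w 0.0221 F [-0.4  0.1 -0.4] j [ 0.49  0.41 -1.07  1.5   0.36  1.45  2.17]
shift [-0.05 -0.11 11.91] twist -0.022 rows>= 2.9
ee target [0.61   0.2553 0.2315]
```

View pics/s28.png

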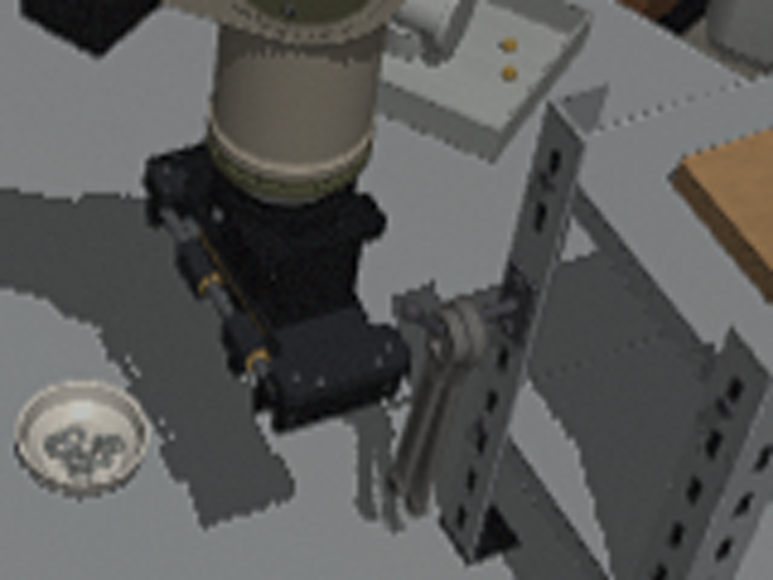

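drive_tool(motion=[[0,-0.1,3,0],[0,-0.1,6,0],[0.4,-0.1,8,0],[0.8,-0.1,9,0],[1.2,-0.1,9.6,0],[1.2,-0.1,10.2,0],[1.2,-0.1,10.8,0],[1.2,-0.1,11.4,0],[1.2,-0.1,11.9,0],[1.2,-0.1,11.9,0],[1.2,-0.1,11.9,0]])

```text
time: 26.83
ee_pos: [0.6102, 0.2547, 0.2196]
eef_rot: [-0.394, 0.587, 0.394, 0.588]
ft_force: [0.3, -0.7, -0.1]
width: 0.0226
```

drive_tool(motion=[[0,0,-2,0],[0,0,-5,0],[0,0,-9,0],[0,0,-13,0],[-2,0,-15,0],[-4,0,-15,0],[-4,0,-15,0]])

```text
time: 27.42
ee_pos: [0.5543, 0.1141, 0.2632]
eef_rot: [-0.394, 0.587, 0.391, 0.59]
ft_force: [0.6, 0.9, 1.2]
width: 0.0223
```

```bash
python3 sc.py s29 300 80 460 200;python3 g.py .5725 -.338 .11 17.7
```

```text
t 27.47 pos [0.5539 0.1151 0.2615] yaw 67.51 w 0.0222 F [-0.3 -0.2 -0.9] j [ 0.59  0.35 -1.1   1.49  0.31  1.49  2.24]
shift [ 15.17 -18.99 -41.17] twist 9.962 rows>= 11.5
```

View pics/s29.png

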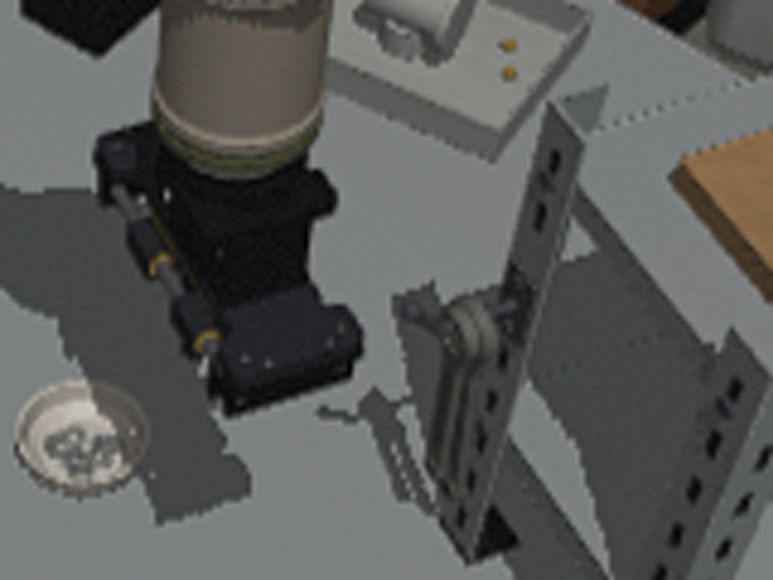

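drive_tool(motion=[[0,-1.7,-3.7,0.8],[0,-3.4,-7.4,1.6],[0,-5.1,-11.1,2.4],[1,-6.8,-14.8,3.2],[3,-8.5,-18.4,4],[5,-10.2,-22,4.8],[7,-11.9,-25.8,5.6],[9,-13.6,-29.5,6.4],[11,-15.3,-33.2,7.2],[13,-17,-36.9,8.2],[15,-19,-41.2,10],[15,-19,-41.2,10],[15,-19,-41.2,10],[15,-19,-41.2,10],[15,-19,-41.2,10],[15,-19,-41.2,10]], grip=130)

```text
time: 28.8
ee_pos: [0.5728, -0.3356, 0.1098]
eef_rot: [-0.109, 0.698, 0.109, 0.699]
ft_force: [1.0, 0.7, -0.4]
width: 0.0427
```

```bash
python3 w.py w30; python3 g.py .576 -.336 .11 17.7
```

```text
t 28.85 pos [ 0.5728 -0.3357  0.1101] yaw 17.79 w 0.0422 F [0.5 0.4 0.4] j [ 0.96  0.58 -0.72  1.43  0.39  1.27  2.1 ]
shift [ 0.01 -0.12  0.3 ] twist 0.018 rows>= 0.1
```

View pics/w30.png

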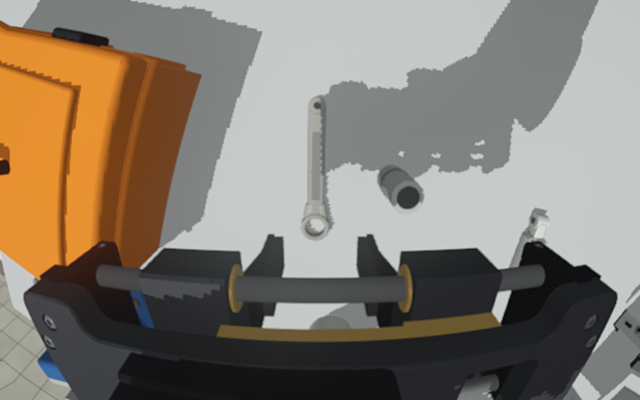

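Run:
```python
import pickle
from h import *
from bench import r
t=r.calibration('top')
for z in (0,.1,.2): print(px2w(t,476,170,z),px2w(t,475,208,z))
c=pickle.load(open('pics/w30.pkl','rb'))
for n,a,b,d0 in [('S',(315.5,225),(317,105),.031)]:
    A=px2w(c,*a,.01,1)[:2];B=px2w(c,*b,.009,1)[:2];d=A-B;e=d/np.linalg.norm(d)
    print(n,A.round(4),B.round(4),np.linalg.norm(d).round(4),np.degrees(np.arctan2(d[1],d[0])).round(2),'grip',(A-d0*e).round(4))
```

```text
[ 0.60390218 -0.49021849  0.        ] [ 0.49330445 -0.48221065  0.        ]
[ 0.59184663 -0.45827648  0.1       ] [ 0.48882219 -0.45081698  0.1       ]
[ 0.57979107 -0.42633446  0.2       ] [ 0.48433992 -0.41942331  0.2       ]
S [ 0.6041 -0.3302] [ 0.4946 -0.3634] 0.1145 16.89 grip [ 0.5745 -0.3392]
```

Run:
```python
import pickle
from h import *
c=pickle.load(open('pics/w30.pkl','rb'))
print(px2w(c,188,150,0,1))
for z in (.04,.06,.08,.1,.12,.14): print(z,px2w(c,148,150,z,1))
im=cv2.imread('pics/w30.png');cv2.imwrite('pics/wz.png',cv2.resize(im[0:290,0:290],None,fx=2,fy=2,interpolation=cv2.INTER_CUBIC))
```

```text
[ 0.57174607 -0.47503938  0.        ]
0.04 [ 0.57175742 -0.49955604  0.04      ]
0.06 [ 0.56556734 -0.48846577  0.06      ]
0.08 [ 0.55937726 -0.4773755   0.08      ]
0.1 [ 0.55318718 -0.46628523  0.1       ]
0.12 [ 0.5469971  -0.45519496  0.12      ]
0.14 [ 0.54080702 -0.44410469  0.14      ]
```

View pics/wz.png

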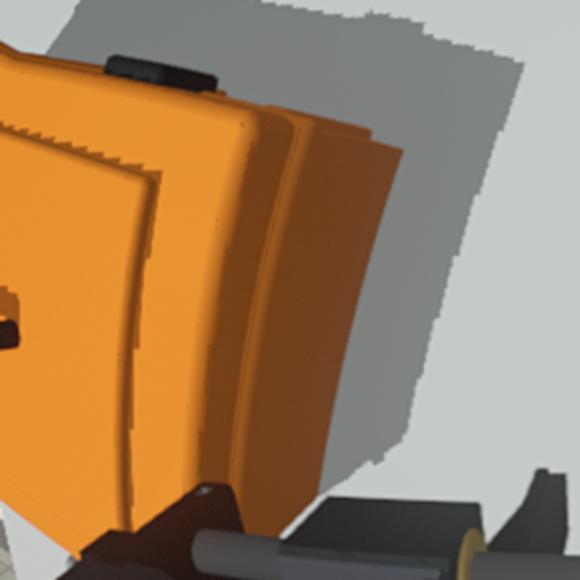

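```bash
python3 g.py .5745 -.3398 -.0145 17.3
```

```text
t 28.85 pos [ 0.5728 -0.3357  0.1101] yaw 17.79 w 0.0422 F [0.5 0.4 0.4] j [ 0.96  0.58 -0.72  1.43  0.39  1.27  2.1 ]
shift [12.46 -0.43  0.02] twist 0.098 rows>= 3.0
```

drive_tool(motion=[[4,-0.43,0,0.1],[8,-0.43,0,0.1],[11,-0.43,0,0.1],[12,-0.43,0,0.1],[12.5,-0.43,0,0.1],[12.5,-0.43,0,0.1],[12.5,-0.43,0,0.1]])

```text
time: 29.43
ee_pos: [0.5747, -0.3418, -0.0133]
eef_rot: [-0.106, 0.698, 0.105, 0.7]
ft_force: [-0.0, -0.6, -0.3]
width: 0.0426
```

```bash
python3 w.py w31; python3 g.py .5745 -.3398 -.0145 17.3
```

```text
t 29.48 pos [ 0.5749 -0.3421 -0.0131] yaw 17.15 w 0.0426 F [-0.3  0.   0.6] j [ 0.93  0.71 -0.66  1.51  0.47  1.08  2.04]
shift [0.14 0.23 0.03] twist -0.031 rows>= 0.1
```

View pics/w31.png

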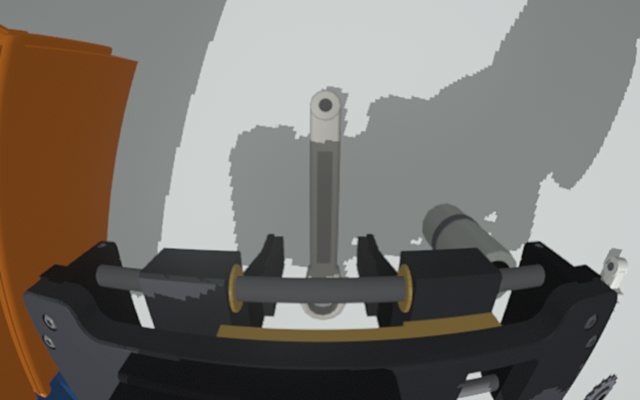

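drive_tool(motion=[[0,0.25,0,0],[0.1,0.25,0,0],[0.1,0.25,0,0],[0.1,0.25,0,0],[0.1,0.25,0,0],[0.1,0.25,0,0],[0.1,0.25,0,0]], grip=255, force=3)

```text
time: 30.07
ee_pos: [0.5726, -0.3394, -0.0164]
eef_rot: [-0.105, 0.699, 0.105, 0.699]
ft_force: [-0.1, 0.4, 1.9]
width: 0.0159
```

```bash
python3 w.py w32; python3 g.py .5745 -.3398 -.0145 17.3;python3 - <<'E'
from h import *
im=cv2.imread('pics/w32.png');cv2.imwrite('pics/wz.png',cv2.resize(im[80:350,250:400],None,fx=2.1,fy=2.1,interpolation=cv2.INTER_CUBIC))
E
```

```text
t 30.12 pos [ 0.5726 -0.3394 -0.0164] yaw 17.12 w 0.0164 F [-0.3  0.3  1.9] j [ 0.93  0.71 -0.66  1.52  0.47  1.07  2.04]
shift [-0.19 -0.09  0.17] twist -0.036 rows>= 0.1
```

View pics/wz.png

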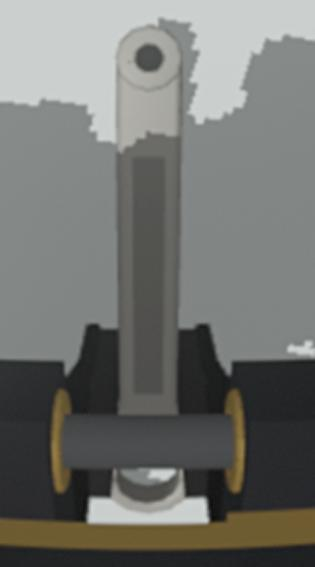

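drive_tool(motion=[[-0.9,0,-0.1,0],[-1.8,0,-0.2,0],[-2.7,0,-0.4,0],[-3.6,0,-0.8,0],[-4.5,0,-1.2,0],[-5.4,0,-1.8,0],[-6.0,0,-2.2,0],[-6.0,0,-2.2,0],[-6.0,0,-2.2,0],[-6.0,0,-2.2,0],[-6.0,0,-2.2,0],[-6.0,0,-2.2,0]])

```text
time: 31.12
ee_pos: [0.5514, -0.3453, 0.0428]
eef_rot: [-0.105, 0.699, 0.106, 0.699]
ft_force: [-0.4, 0.5, -0.9]
width: 0.0158
```

```bash
python3 - <<'E'
import pickle
from h import *
c=pickle.load(open('pics/w32.pkl','rb'));p=px2w(c,321,107,.01,1);print(p,np.linalg.norm((p-[.5726,-.3394,.01])[:2]))
E
python3 w.py w33; python3 g.py .5745 -.3398 -.0145 17.3
```

```text
[ 0.49425092 -0.36288606  0.01      ] 0.08179347839140987
t 31.17 pos [ 0.5514 -0.3453  0.0428] yaw 17.15 w 0.0159 F [ 0.3  0.2 -1.3] j [ 0.99  0.62 -0.69  1.53  0.42  1.15  2.09]
shift [ 5.73 -0.16  2.37] twist -0.029 rows>= 1.5
```

View pics/w33.png

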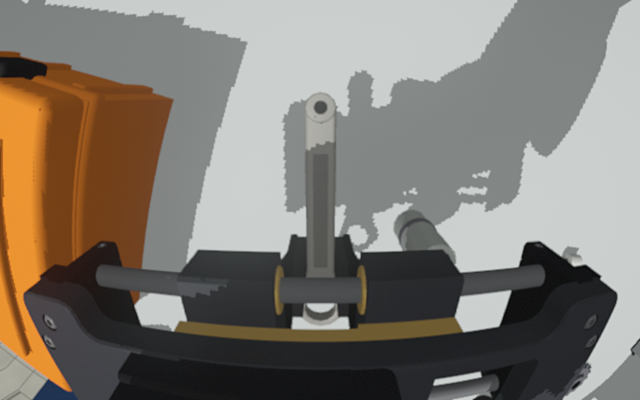

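drive_tool(motion=[[-4.1,0,0,0],[-4.1,0,0,0],[-3,0,0,0],[-2,0,0,0],[-1,0,0,0],[0,0,0,0],[-4.1,0,0,0],[-4.1,0,0,0],[-3,0,0,0],[-2,0,0,0],[-1,0,0,0],[0,0,0,0],[0,0,0,0]])

```text
time: 32.25
ee_pos: [0.5504, -0.3446, 0.0402]
eef_rot: [-0.105, 0.7, 0.106, 0.698]
ft_force: [0.1, -0.1, -0.6]
width: 0.0155
```

```bash
python3 w.py w34; python3 g.py .5745 -.3398 -.0145 17.3
```

```text
t 32.3 pos [ 0.5503 -0.345   0.0411] yaw 17.16 w 0.0157 F [-0.4 -0.5 -1.2] j [ 0.99  0.62 -0.69  1.53  0.42  1.15  2.09]
shift [ 5.56 -0.24  2.48] twist -0.029 rows>= 1.5
```

View pics/w34.png

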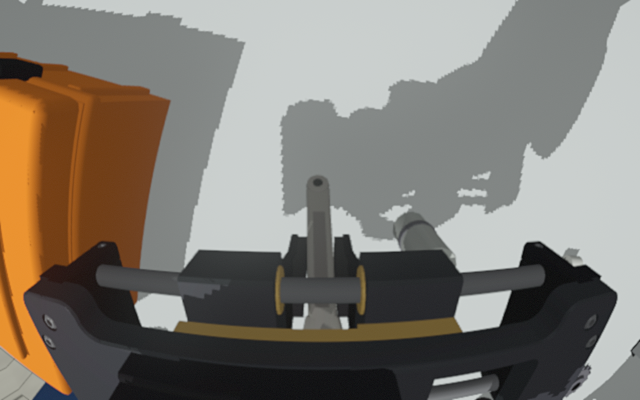

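```bash
python3 ang.py w34 182 .082 .5503 -.345 .0411 17.16
python3 - <<'E'
import pickle
from h import *
c=pickle.load(open('pics/w34.pkl','rb'))
for z in (.005,.01,.015,.02): print(px2w(c,318,182,z,1), np.linalg.norm((px2w(c,318,182,z,1)-[.5503,-.345,0])[:2]))
im=cv2.imread('pics/w34.png');cv2.imwrite('pics/wz.png',cv2.resize(im[170:350,260:380],None,fx=4,fy=3.2,interpolation=cv2.INTER_CUBIC))
E
```

```text
droop deg 77.36481123333068
[ 0.52388291 -0.3541877   0.005     ] 0.027969206705159576
[ 0.5226868  -0.35453383  0.01      ] 0.029212711429940075
[ 0.5214907  -0.35487995  0.015     ] 0.030456353074306233
[ 0.52029459 -0.35522608  0.02      ] 0.03170011552359878
```

View pics/wz.png

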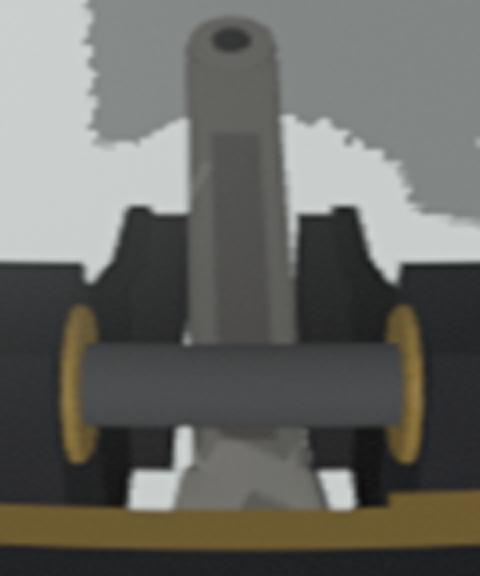

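drive_tool(motion=[[0.3,0,0.6,0],[0.7,0,1.1,0],[1.1,0,1.6,0],[1.7,0,2.1,0],[2.4,0,2.6,0],[3.1,0,2.9,0],[3.9,0,3.2,0],[4.5,0,3.3,0],[5.0,0,3.4,0],[5.2,0,3.4,0],[5.2,0,3.4,0]])

```text
time: 33.22
ee_pos: [0.5835, -0.3357, -0.0093]
eef_rot: [-0.105, 0.699, 0.105, 0.699]
ft_force: [-0.4, -0.1, -0.5]
width: 0.0158
```

```bash
python3 w.py w35; python3 g.py .5745 -.3398 -.0145 17.3
```

```text
t 33.27 pos [ 0.5838 -0.3358 -0.0088] yaw 17.12 w 0.0154 F [ 0.6 -0.4 -0.5] j [ 0.92  0.72 -0.66  1.49  0.47  1.09  2.03]
shift [ 0.57 -0.11 -1.  ] twist -0.037 rows>= 0.3
```

View pics/w35.png

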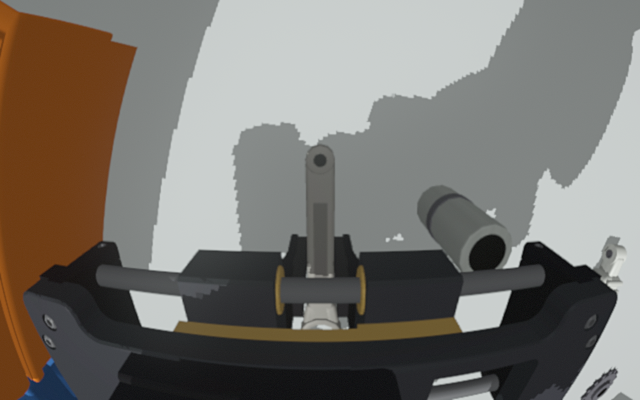

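drive_tool(motion=[[0,0,0,0],[0,0,0,0],[0,0,0,0],[0,0,0,0],[0,0,0,0]], grip=140)

```text
time: 33.68
ee_pos: [0.5841, -0.3358, -0.0083]
eef_rot: [-0.105, 0.699, 0.105, 0.699]
ft_force: [0.6, 0.6, -0.9]
width: 0.037
```

```bash
python3 w.py w36; python3 g.py .5745 -.3398 -.0145 17.3
```

```text
t 33.73 pos [ 0.584  -0.3358 -0.0085] yaw 17.13 w 0.0377 F [ 0.7 -0.3  0.8] j [ 0.92  0.72 -0.66  1.49  0.47  1.09  2.03]
shift [ 0.6  -0.1  -1.03] twist -0.035 rows>= 0.3
```

View pics/w36.png

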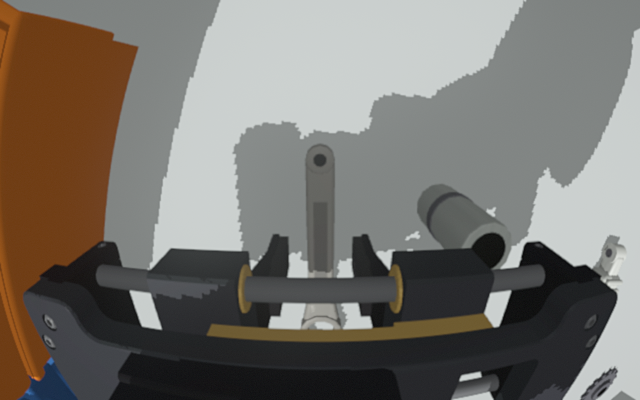

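Run:
```python
import pickle
from h import *
c=pickle.load(open('pics/w36.pkl','rb'));p=px2w(c,320,160,.01,1);e=np.array([np.cos(np.radians(17.13)),np.sin(np.radians(17.13)),0])
print(p,np.dot([.584,-.3358,0]-p,e)); ring=p+.116*e;print(ring,w2px(c,ring,1),w2px(c,ring+.0145*e,1))
im=cv2.imread('pics/w36.png');cv2.imwrite('pics/wz.png',cv2.resize(im[270:350,260:380],None,fx=6,fy=6,interpolation=cv2.INTER_CUBIC))
```

```text
[ 0.53279359 -0.3515153   0.01      ] 0.05356363137728627
[ 0.64364771 -0.31734858  0.01      ] (np.float64(320.1522733771204), np.float64(331.1381660515682)) (np.float64(320.16485087053877), np.float64(345.88160017219155))
```

View pics/wz.png

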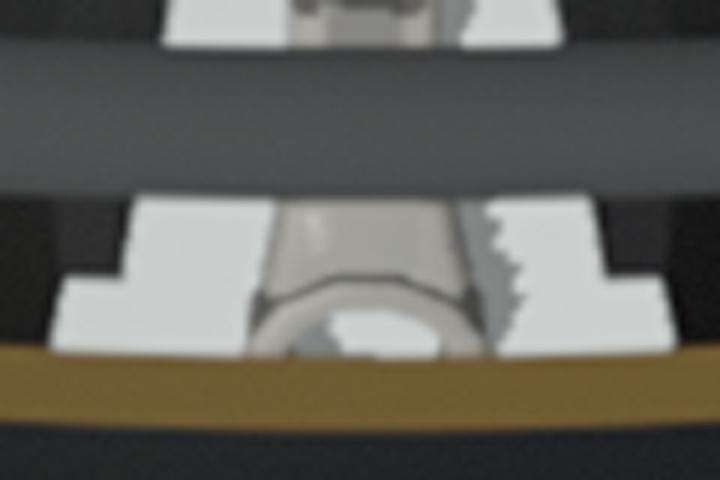

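drive_tool(motion=[[0,0,1.5,0],[0,0,2.9,0],[0.4,0,2.9,0],[0.6,0,2.9,0],[0.6,0,2.9,0]])

```text
time: 34.15
ee_pos: [0.6105, -0.3274, -0.0157]
eef_rot: [-0.105, 0.7, 0.105, 0.699]
ft_force: [-0.7, -0.0, -0.9]
width: 0.0393
```

drive_tool(motion=[[0,0,0,0],[0,0,0,0],[0,0,0,0],[0,0,0,0],[0,0,0,0]], grip=255, force=3)

```text
time: 34.57
ee_pos: [0.6116, -0.3274, -0.0145]
eef_rot: [-0.105, 0.699, 0.105, 0.699]
ft_force: [-1.0, -0.5, 0.5]
width: 0.0156
```

```bash
python3 w.py w37; python3 g.py .612 -.327 -.0145 17.3;python3 - <<'E'
from h import *
im=cv2.imread('pics/w37.png');cv2.imwrite('pics/wz.png',cv2.resize(im[80:350,250:400],None,fx=2.1,fy=2.1,interpolation=cv2.INTER_CUBIC))
E
```

```text
t 34.62 pos [ 0.6115 -0.3274 -0.0145] yaw 17.12 w 0.016 F [-0.3 -1.1  1.2] j [ 0.86  0.76 -0.65  1.43  0.48  1.11  2.  ]
shift [0.   0.03 0.06] twist -0.036 rows>= 0.0
```

View pics/wz.png

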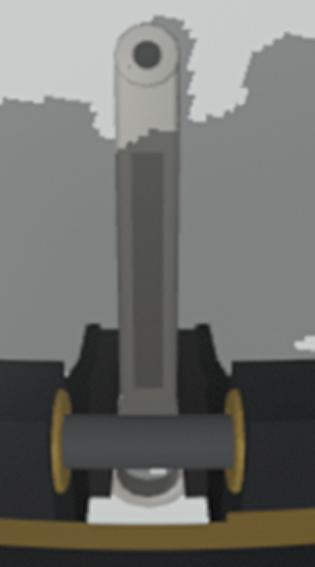

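drive_tool(motion=[[-4.1,0,-0.5,0],[-4.1,0,-1,0],[-4.1,0,-1,0]])

```text
time: 34.87
ee_pos: [0.603, -0.3314, 0.0289]
eef_rot: [-0.106, 0.698, 0.104, 0.7]
ft_force: [0.0, 0.4, -0.5]
width: 0.0159
```

```bash
python3 w.py w38; python3 g.py .612 -.327 -.0145 17.3
```

```text
t 34.92 pos [ 0.6024 -0.3308  0.0273] yaw 17.09 w 0.0162 F [ 0.8  0.1 -0.7] j [ 0.89  0.7  -0.67  1.43  0.45  1.16  2.03]
shift [4.18 0.09 1.03] twist -0.041 rows>= 1.0
```

View pics/w38.png

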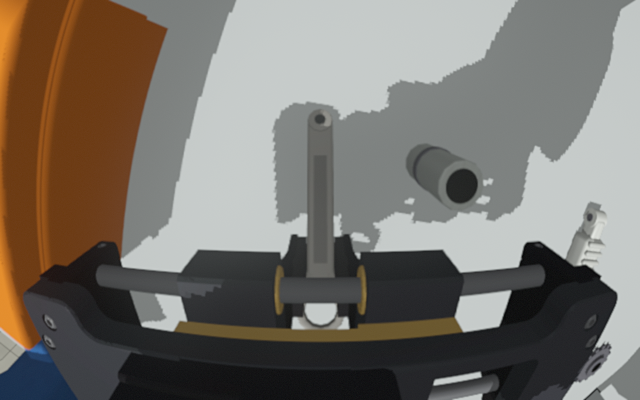

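drive_tool(motion=[[0,0,0,0],[0,0,0,0],[0,0,0,0],[-2,0,0,0],[-6,0,0,0],[-10,0,0,0],[-14,0,0,0],[-18,0,0,0],[-22,0,0,0],[-24.5,0,0,0],[-24.5,0,0,0],[-24.5,0,0,0]], force=60)

```text
time: 35.92
ee_pos: [0.6028, -0.3299, 0.2722]
eef_rot: [-0.106, 0.699, 0.105, 0.7]
ft_force: [0.5, -0.3, -1.9]
width: 0.0135
```

```bash
python3 ang.py w38 118.5 .083 .6024 -.3308 .0273 17.1; python3 w.py w39; python3 g.py .612 -.327 -.0145 17.3
```

```text
droop deg 30.943220311904728
t 35.97 pos [ 0.6021 -0.3298  0.2703] yaw 17.15 w 0.013 F [ 0.2 -0.3 -2.4] j [ 0.88  0.55 -0.73  1.13  0.35  1.59  2.11]
shift [28.48 -0.04  1.06] twist -0.03 rows>= 6.8
```

View pics/w39.png

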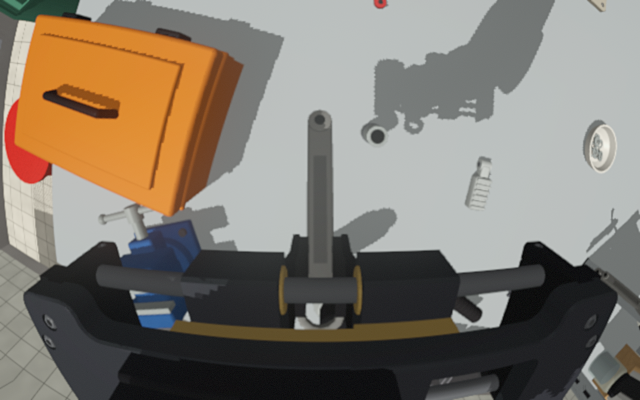

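```bash
python3 ang.py w39 120 .083 .6021 -.3298 .2703 17.1;python3 hk.py .06 .0286 .036
```

```text
droop deg 32.788746989676696
t 35.97 pos [ 0.6021 -0.3298  0.2703] yaw 17.15 w 0.013 F [ 0.2 -0.3 -2.4] j [ 0.88  0.55 -0.73  1.13  0.35  1.59  2.11]
shift [-1.74 48.7  12.29] twist -10.13 rows>= 12.1
ee target [0.5759 0.1718 0.288 ]
```

drive_tool(motion=[[-1.7,48.7,12.3,-10.1],[-1.7,48.7,12.3,-10.1],[-1.7,48.7,12.3,-10.1],[-1.7,48.7,12.3,-10.1],[-1.7,48.7,12.3,-10.1],[-1.7,48.7,12.3,-10.1],[-1.7,48.7,12.3,-10.1],[-1.7,48.7,12.3,-10.1],[-1.7,48.7,12.3,-10.1],[-1.7,48.7,12.3,-10.1],[-1.7,48.7,12.3,-10.1],[-1.7,48.7,12.3,-10.1],[-1.7,48.7,12.3,-10.1],[-1.7,48.7,12.3,-10.1],[-1.7,48.7,12.3,-10.1],[-1.7,48.7,12.3,-10.1],[-1.7,48.7,12.3,-10.1]])

```text
time: 37.38
ee_pos: [0.5766, 0.1696, 0.2875]
eef_rot: [-0.393, 0.588, 0.393, 0.588]
ft_force: [0.1, -0.2, -1.3]
width: 0.0135
```

```bash
python3 w.py w40; python3 hk.py .06 .0286 .036;python3 - <<'E'
from h import *
a=cv2.imread('pics/w40.png')
print()
b=a[270:350,260:380]
cv2.imwrite('pics/wz.png',cv2.resize(b,None,fx=6,fy=6,interpolation=cv2.INTER_CUBIC))
E
```

```text
t 37.43 pos [0.5766 0.1698 0.2878] yaw 67.48 w 0.0134 F [ 0.2  0.3 -1.2] j [ 0.4   0.43 -1.05  1.35  0.37  1.57  2.14]
shift [-0.02  0.14  0.16] twist -0.063 rows>= 0.1
ee target [0.5759 0.1718 0.288 ]
```

View pics/wz.png

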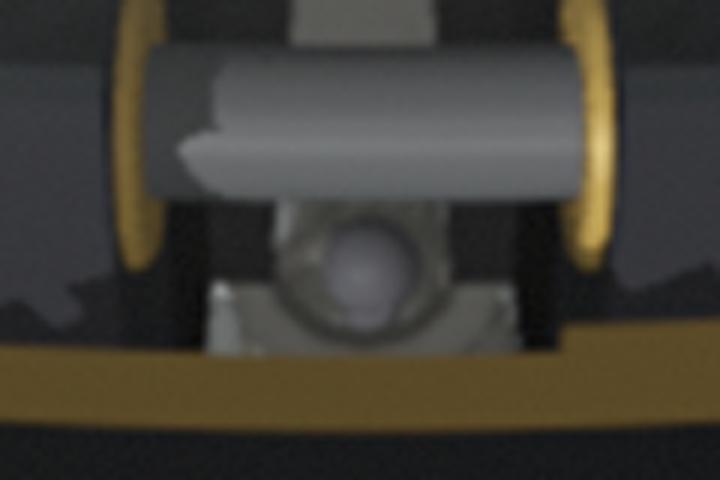

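View pics/w40.png

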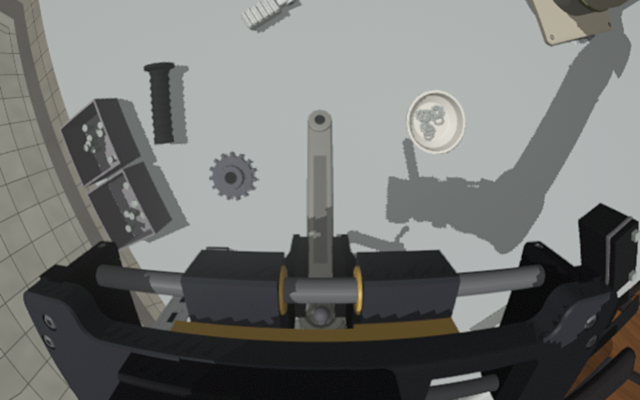

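Run:
```python
import pickle
from h import *
c=pickle.load(open('pics/w40.pkl','rb'))
z=np.array([.378,.926,0]);up=np.array([0,0,1.]);ee=np.array([.5766,.1698,.2878])
for d in (.030,.033,.036):
  for th in (26,30,34):
    t=np.radians(th);ax=np.cos(t)*z+np.sin(t)*up;n=np.cos(t)*up-np.sin(t)*z
    C=ee+up*.0195+d*ax
    print(d,th,[np.round(w2px(c,C+o,1),1) for o in (n*.005, n*.005+.0095*ax, n*-.005+.0095*ax, n*.005+.0145*ax)])
print(w2px(c,[.6013,.234,.278],1))
```

```text
0.03 26 [array([320.1, 304.5]), array([320.1, 320.5]), array([320.2, 316.7]), array([320.2, 328.8])]
0.03 30 [array([320. , 304.5]), array([320.1, 320.9]), array([320.2, 318.1]), array([320.2, 329.4])]
0.03 34 [array([320. , 304.1]), array([320.1, 320.9]), array([320.2, 319.3]), array([320.2, 329.7])]
0.033 26 [array([320.1, 309.6]), array([320.2, 325.5]), array([320.2, 321.4]), array([320.2, 333.7])]
0.033 30 [array([320.1, 309.7]), array([320.2, 326. ]), array([320.2, 323. ]), array([320.2, 334.5])]
0.033 34 [array([320. , 309.5]), array([320.1, 326.2]), array([320.2, 324.2]), array([320.2, 334.9])]
0.036 26 [array([320.1, 314.7]), array([320.2, 330.4]), array([320.2, 326.1]), array([320.2, 338.5])]
0.036 30 [array([320.1, 314.9]), array([320.2, 331.1]), array([320.2, 327.8]), array([320.2, 339.5])]
0.036 34 [array([320.1, 314.8]), array([320.2, 331.4]), array([320.2, 329.2]), array([320.2, 340.1])]
(np.float64(322.23517210752397), np.float64(313.78529519350144))
```

drive_tool(motion=[[1,0.1,1.0,0],[2,0.1,1.8,0],[2.8,0.1,2.5,0],[3.4,0.1,3.0,0],[3.8,0.1,3.35,0],[4.2,0.1,3.7,0],[4.6,0.1,4.0,0],[4.6,0.1,4.0,0],[4.6,0.1,4.0,0]])

```text
time: 38.18
ee_pos: [0.5906, 0.209, 0.2423]
eef_rot: [-0.394, 0.587, 0.394, 0.587]
ft_force: [-0.7, 0.3, -0.6]
width: 0.0135
```

```bash
python3 w.py w41; python3 hk.py -.018 .0286 .036;python3 - <<'E'
from h import *
b=cv2.imread('pics/w41.png')[270:350,260:380]
cv2.imwrite('pics/wz.png',cv2.resize(b,None,fx=6,fy=6,interpolation=cv2.INTER_CUBIC))
E
```

```text
t 38.23 pos [0.5906 0.2088 0.2425] yaw 67.62 w 0.0137 F [-0.1 -0.6 -0.5] j [ 0.3   0.5  -1.02  1.36  0.42  1.51  2.06]
shift [ 1.43 -0.04  1.03] twist -0.036 rows>= 0.4
ee target [0.5949 0.2182 0.2282]
```

View pics/wz.png

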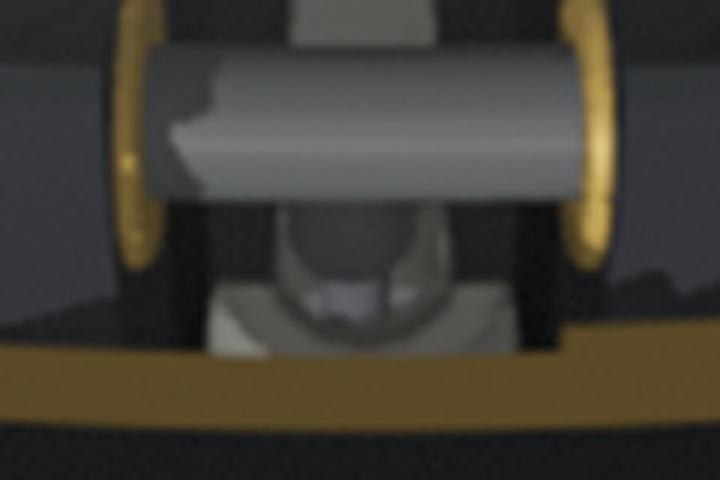

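drive_tool(motion=[[0.4,-0.1,0.3,0],[0.8,-0.1,0.6,0],[1.2,-0.1,0.9,0],[1.6,-0.1,1.15,0],[1.8,-0.1,1.3,0],[1.8,-0.1,1.3,0]])

```text
time: 38.73
ee_pos: [0.5961, 0.2209, 0.2236]
eef_rot: [-0.394, 0.588, 0.394, 0.587]
ft_force: [-0.7, 0.3, -0.5]
width: 0.0135
```

```bash
python3 w.py w42; python3 hk.py -.018 .0286 .036;python3 - <<'E'
from h import *
b=cv2.imread('pics/w42.png')[270:350,260:380]
cv2.imwrite('pics/wz.png',cv2.resize(b,None,fx=6,fy=6,interpolation=cv2.INTER_CUBIC))
E
```

```text
t 38.78 pos [0.5962 0.2208 0.224 ] yaw 67.66 w 0.0134 F [-0.3 -0.  -1. ] j [ 0.27  0.53 -1.01  1.36  0.45  1.49  2.04]
shift [-0.42  0.03 -0.29] twist -0.028 rows>= 0.1
ee target [0.5949 0.2182 0.2282]
```

View pics/wz.png

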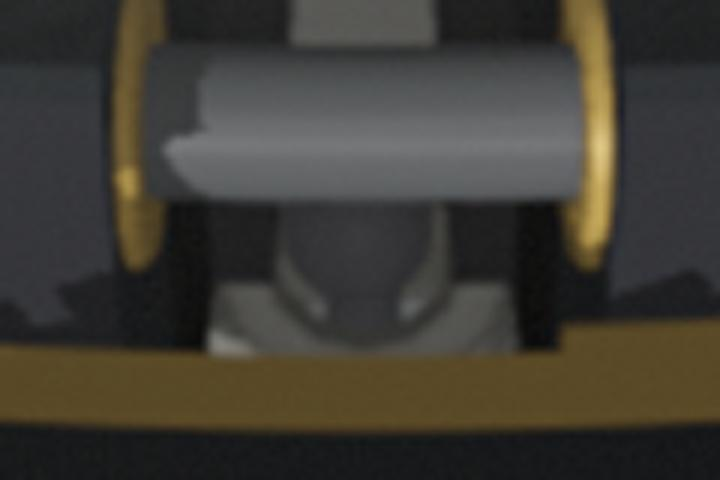

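drive_tool(motion=[[0,0,0,0],[0,0,0,0],[0,0,0,0],[0,0,0,0]], force=3)

```text
time: 39.12
ee_pos: [0.5965, 0.2206, 0.2247]
eef_rot: [-0.394, 0.587, 0.393, 0.588]
ft_force: [-0.5, 0.8, 0.4]
width: 0.0155
```

drive_tool(motion=[[0,0,0,0],[0,0,0,0],[0,0,0,0],[0,0,0,0],[0,0,0,0],[0,0,0,0]], grip=120)

```text
time: 39.62
ee_pos: [0.5964, 0.2205, 0.2243]
eef_rot: [-0.394, 0.587, 0.393, 0.588]
ft_force: [-0.1, -0.4, -0.7]
width: 0.0433
```

drive_tool(motion=[[0,0,-2,0],[0,0,-5,0],[0,0,-8,0],[-0.8,0,-8,0],[-0.8,0,-8,0],[-0.8,0,-8,0],[-0.8,0,-8,0]], force=20, grip=190)

```text
time: 40.2
ee_pos: [0.5659, 0.1478, 0.2323]
eef_rot: [-0.394, 0.587, 0.394, 0.587]
ft_force: [0.3, -0.5, 0.5]
width: 0.0227
```

```bash
python3 sc.py s43 300 80 460 200;python3 hk.py 0 -.023 .0465
```

```text
t 40.25 pos [0.5658 0.1479 0.2321] yaw 67.74 w 0.0221 F [-0.1  0.3  0.7] j [ 0.48  0.41 -1.06  1.49  0.36  1.45  2.17]
shift [ 0.07 -0.02 11.62] twist -0.013 rows>= 2.8
ee target [0.61   0.2553 0.2315]
```

View pics/s43.png

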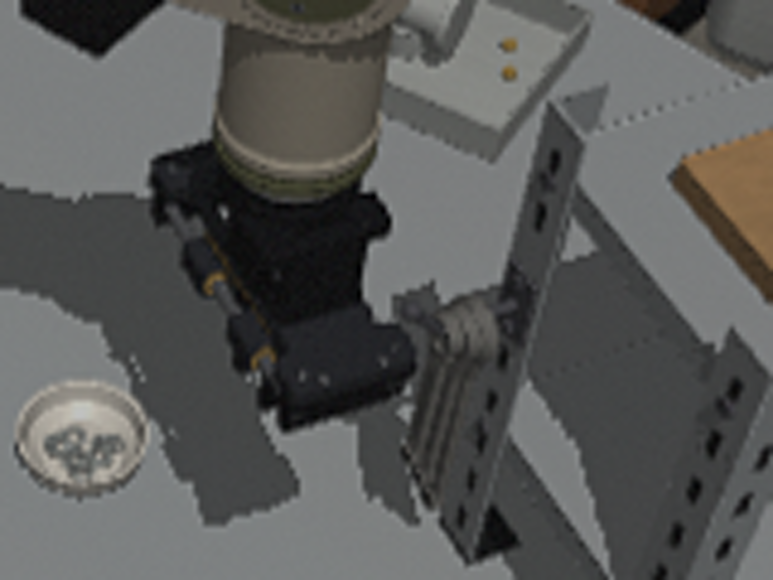

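drive_tool(motion=[[0,0,3,0],[0,0,6,0],[0.4,0,8,0],[0.8,0,9,0],[1.3,0,9.6,0],[1.3,0,10.2,0],[1.3,0,10.8,0],[1.3,0,11.4,0],[1.3,0,11.7,0],[1.3,0,11.7,0],[1.3,0,11.7,0]], grip=196)

```text
time: 41.17
ee_pos: [0.6106, 0.2547, 0.2197]
eef_rot: [-0.393, 0.587, 0.393, 0.588]
ft_force: [-0.3, -0.2, 0.8]
width: 0.0199
```

drive_tool(motion=[[0,0,-1,0],[0,0,-3,0],[0,0,-6,0],[0,0,-10,0],[0,0,-14,0],[-2,0,-18,0],[-5,0,-21,0],[-5,0,-21,0],[-5,0,-21,0]])

```text
time: 41.92
ee_pos: [0.5313, 0.058, 0.2712]
eef_rot: [-0.393, 0.588, 0.391, 0.589]
ft_force: [0.6, 1.4, -0.1]
width: 0.0201
```

```bash
python3 sc.py s44 340 110 440 190;python3 sc.py t44 130 120 250 210 top; python3 g.py .55 .0 .26 -30
```

```text
t 42.02 pos [0.5305 0.061  0.2692] yaw 67.63 w 0.0203 F [-0.  0. -0.] j [ 0.75  0.25 -1.11  1.55  0.23  1.47  2.38]
shift [ 0.93 -4.12 -4.9 ] twist 19.526 rows>= 13.6
```

View pics/s44.png

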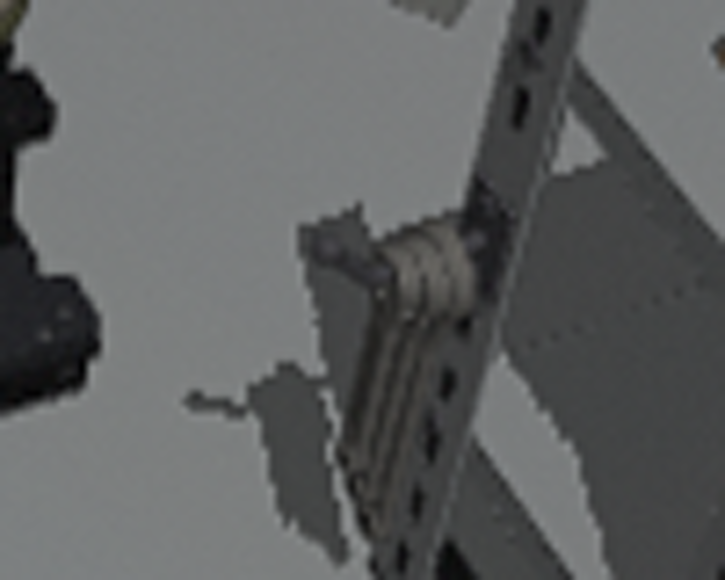

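View pics/t44.png

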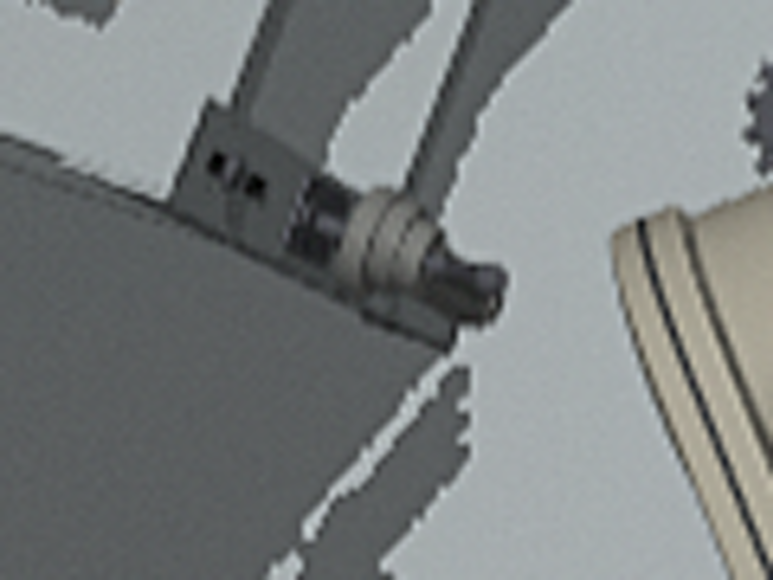

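drive_tool(motion=[[-1,-2,1.5,19.5],[-1,-2,1.5,19.5],[-1,-2,1.5,19.5],[-1,-2,1.5,19.5],[-1,-2,1.5,19.5],[-1,-2,1.5,19.5],[-1,-2,1.5,19.5],[-1,-2,1.5,19.5],[-1,-2,1.5,19.5],[-1,-2,1.5,19.5],[-1,-2,1.5,19.5],[-1,-2,1.5,19.5],[-1,-2,1.5,19.5],[-1,-2,1.5,19.5],[-1,-2,1.5,19.5],[-1,-2,1.5,19.5],[-1,-2,1.5,19.5]])

```text
time: 43.43
ee_pos: [0.5546, 0.0679, 0.2787]
eef_rot: [0.181, 0.684, -0.181, 0.683]
ft_force: [0.2, -0.5, -0.7]
width: 0.0203
```

```bash
python3 w.py w45; python3 g.py .55 .0 .26 -30; python3 sc.py t45 0 0 640 400 top
python3 - <<'E'
from h import *
im=cv2.imread('pics/w45.png');cv2.imwrite('pics/wz.png',cv2.resize(im[60:310,440:640],None,fx=2.9,fy=2.3,interpolation=cv2.INTER_CUBIC))
E
```

```text
t 43.48 pos [0.5546 0.0676 0.2789] yaw -29.66 w 0.0204 F [-0.7  0.6 -0.8] j [ 0.5   0.25 -0.83  1.48  0.18  1.49  0.72]
shift [ 1.88 -6.1   2.95] twist 0.069 rows>= 1.7
```

View pics/wz.png

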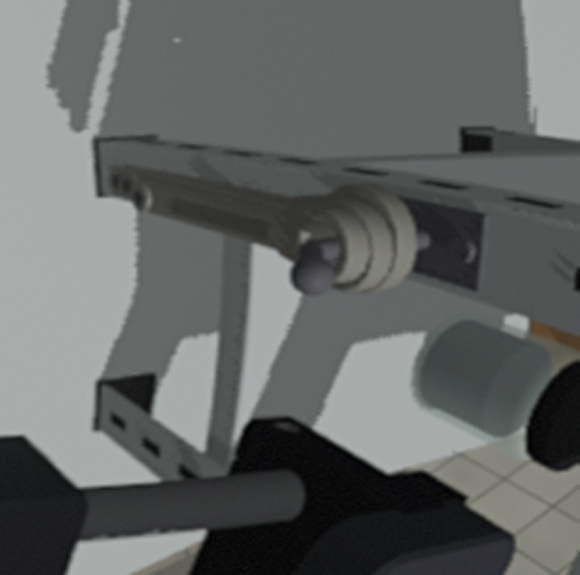

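View pics/t45.png

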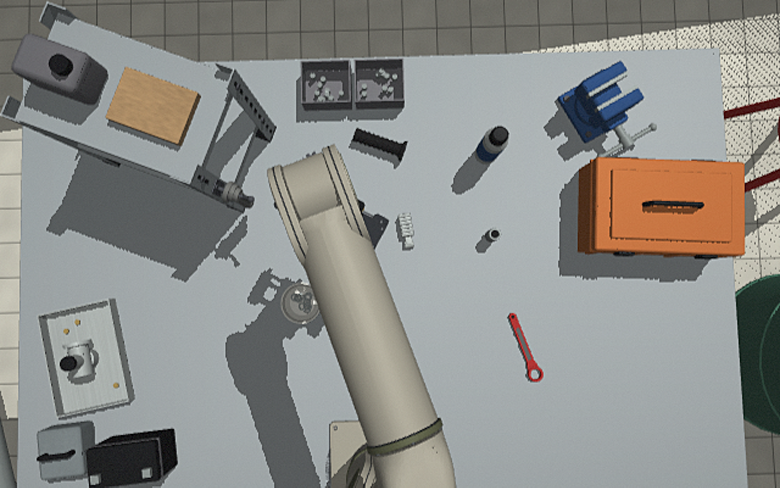

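```bash
python3 -c "
from bench import r
print(r.close_job())"
```

```text
the job is handed in; nothing more can be done
None
```

All three ring spanners are hanging on the hook's level part, with the largest nearest the upright, then the middle one, then the smallest outermost. I handed the job in at about 43.5 s of the 70 s limit.

**Last checks:** the final close wrist view and the scene and top views show all three rings side by side inside the knee with the handles hanging down. The gripper was clear of everything, with a wrist force of about 1 N, which is noise. The red spanner, footpeg, socket, can and grip looked unmoved in the top view. The arm partly hid the dish and covered the sprocket in that last view.

**Things that went wrong or disagreed:**
- **Fingertip position:** the real fingertips were about 37 mm short of where the description puts them, 18.5 mm behind the reported TCP. The first grasp closed on air above the largest spanner. I found the true height by touching the bench at about 22 N and corrected every later move.
- **Smallest spanner:** on the first lift it slipped in the grip and tipped too steeply. I set it down again about 35 mm from where it lay, regripped it, and the second lift was fine.
- **Largest spanner:** it stuck on the upturned end after I let go, so I pushed it onto the level part with the fingers. I pushed the other two in the same way.

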